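# Dial open the bench key safe

### The job

Open the key safe on the bench. Turn its combination dial right (clockwise) to 30, then left to 58, then slowly right again until the dial comes to a stop by itself; do not force it once it stops. Let go of the dial, raise the lid by its pull handle to about 60 degrees and leave it standing there, without disturbing the other things on the bench.

Things in the scene. Friction and masses are not known exactly. Their poses are not given: they have to be found in the camera images.
- safe: top-opening dark grey steel key safe bolted to the bench: 260 mm deep (its x) by 320 mm wide (its y), 105 mm high to the rim. Origin: centre of its underside on the bench; z up, x from the user's side to the hinge side. A 5 mm lid on the rim (surface 110 mm above the bench when shut), hinged at the far (+x) edge, carries the dial in its middle and a pull handle near its front edge
- dial_grip (a point): point on the dial's axis 31 mm above the lid surface, the height to hold it. The knurled aluminium knob is round, 40 mm across, from 7 to 41 mm above the lid; under it the black dial disc, 78 mm across, reaches 7 mm above the lid. Axes turn with the dial: x points from the axis to the red zero mark, z away from the lid
- dial (a joint): turn of the dial in rad, growing when turned left (counter-clockwise from above); the number at the index mark is this x 100 / 6.2832 (30 is 1.885 rad, 58 is 3.644 rad). It starts between 47 and 58. Meet each number within 3 (0.19 rad); no extra whole turns. Turning takes 0.12 to 0.2 N m. After a mistake of more than 3, start afresh: left to 80, right to 30, and so on
- dial_zero (a point): the long red zero mark on the dial disc, 33 mm from the axis, 7 mm above the lid. Numbers run from 0 to 99 clockwise round the disc: long white ticks every 10, short ones every 2. A number is set when it stands at the yellow index mark on the ring
- lock: steel dial ring, 100 mm across, fixed on the lid round the dial; lock case and spring bolt are under the lid. Origin on the dial's axis on the lid surface, x to the ring's yellow index mark (hinge side). After 30 and 58, a right turn is stopped by the bolt somewhere between 53 and 37, in each lock elsewhere; from there the dial gives only about 0.05 rad. Over 15 N (0.5 N m) on the bolt bends it
- lid_handle (a point): middle of the pull handle's bar: a round steel bar, 12 mm thick, 110 mm long along the safe's y, on two posts, its centre line 42 mm above the lid surface, 110 mm from the dial's axis towards the user. The axes are the safe's when shut and tilt with the lid. Once the lid is up, open the fingers there only a little (20 to 25 mm): the lid is close behind
- lid_hinge (a point): middle of the lid's hinge line, fixed on the safe at the far edge of its rim, 105 mm above the bench; the hinge line runs along the safe's y. With the lid shut the handle bar's centre is 235 mm towards the user and 47 mm above it, and it moves on an arc of 240 mm radius about it
- lid (a joint): opening of the lid in rad, 0 shut, 1.57 upright. While the bolt is out the lid moves less than 0.02 rad. Its hinge is stiff and keeps the lid where it is left; lifting at the handle takes about 10 N
- ecu_mid (a point): aluminium engine control unit with a black connector, loose on the bench, 190 by 200 by 37 mm; point at its middle. Leave alone
- programmer_mid (a point): light grey programmer box, loose on the bench, 110 by 150 by 35 mm; point at its middle. Leave alone
- screwdriver_mid (a point): orange screwdriver lying on the bench, 190 mm long along its x, 26 mm thick; point at its middle. Leave alone
- spool_mid (a point): grey solder spool standing on its flange, 60 mm across, 40 mm high; point at its middle. Leave alone
- flux_mid (a point): small white flux bottle with red cap, 38 mm across, 85 mm high; point at its middle. Leave alone
- mouse_mid (a point): black computer mouse, 105 by 60 by 34 mm; point at its middle. Leave alone

How it is judged:
By the outcome, as a careful person would: the job done as asked, in the order asked, and still so for the second after the job is handed in, with the robot touching nothing.
It also fails if it takes over 72 s, if anything falls off the work surface, if the arm or the gripper's body presses on something with over 40 N, if the wrist force passes 120 N, or if a joint passes its speed limit or range.

### The arm

A 6-joint arm with a two-finger parallel gripper is mounted at the origin on the work surface. World frame = base frame: x ahead of the robot, y to its left, z up, the work surface at z = 0. Lengths are in mm, angles in degrees, forces in N, time in s.
With the tool pointing down it reaches from about 350 to 850 mm from the base axis. Payload 8.1 kg.
Tool frame: the origin (TCP) lies on the centre line of the jaws, within the pads' length; the fingertips stand 19 mm ahead of it and the grasp point (between the pads) is the TCP; y points along the fingers, z is the direction in which the jaws open and shut, and the axes are right-handed (so a half turn about y gives the same grasp; the last joint's range is limited). The gripper opens to 85 mm and grips with 20 to 120 N. Pads are 22 mm wide; open, the fingers measure 114 mm over their backs; the gripper's body (76 mm by 85 mm) begins 54 mm behind the grasp point. The pads swing forward as they close: fully open they stand 13 mm farther back than shut.
Start: joints at [70.68, 7.471, 85.268, -0, 87.261, -4.893], TCP at [149.466, 581.089, 215.692] pointing down, gripper open.
Joint ranges: [-169.43, 169.43], [-51.17, 129.36], [1.28, 143.12], [-76.62, 256.62], [0, 156.53], [-152.29, 152.29]. Speed limits (degrees/s): [136.94, 136.94, 159.86, 180, 180, 180].

### API

Orientations are given as [roll, pitch, yaw] about the fixed x, y, z axes, in that order (R = Rz(yaw) Ry(pitch) Rx(roll)).
In Python, from bench import * gives the robot as it stands.
- The arm moves only by the shell command python3 -m crank 'ROWS' [FORCE]. ROWS is JSON, a list of rows, each a list of 7 numbers: the shift along the tool's x, y, z in mm, then the turn, a rotation vector about the tool's x, y, z in rad, then the closure, from 0 (fully open) to 1 (shut). A call has 1 to 12 rows; each row is the pose to reach, as a shift and turn from the pose commanded when the call began, along the tool's axes at that moment; what a row does not reach only later rows make up. A row lasts 1/8 s, in which the tool goes at most 62.5 mm and 10.7 degrees, less where a joint would pass 70% of its speed; a pose out of reach is approached as far as the arm can. A call with a gripper value outside its range is refused whole. The fingers move at their own pace and stop on an object; FORCE is the grip in N (left out, the last holds). Time passes only in rows, so rows that repeat a pose let the fingers close. It gives the time, the measured TCP pose, the force and the opening at its end, in the units of the state.
- sense(): the state, without advancing time (a new reading comes with each control period).
- snapshot(name): name is "side" or "top"; returns (picture, depth): 384x512x3 uint8, red, green, blue; 384x512 float32, mm along the optical axis (not along the pixel's ray), 0 where there is no reading.
- camera_model(name): a dict with "K" (3x3 intrinsics, pixels), "R" (3x3) and "t" (3): a world point X has camera coordinates R X + t. Camera axes: x right, y down, z forward; pixel columns grow to the right and rows downward; lengths in mm; the calibration is good to about 2 mm. A picture is of the moment at which its call begins. camera_model takes no time and is no camera call.
- hand_in(): hands the job in, once; it reports no verdict.
The state is a dict: "time": time; "joint_pos": joint angles; "qd": joint speeds; "joint_efforts": joint torques, N m; "tool_pos": TCP position; "tcp_rot": TCP orientation; "ft_force": force on the tool from outside, world axes, zero at the start; "wrist_torque": the same for the moment, N m; "finger_gap": finger opening in mm.
Only numpy, scipy, OpenCV 4.12 (cv2) and the standard library are available. Lean on these libraries where they do the work, as an engineer would, in place of code of your own. Each camera call takes 0.05 s, during which the arm holds its last target.

## Working session

There is one attempt and no reset: what is moved stays moved. The work goes in short steps, Python scripts to look and compute and a shell command to move; the robot and the scene stay as the last step left them, time stands still between calls to the robot, and variables do not carry over. Pictures are saved under pics/ and viewed, and the job is handed in when it is done.

```bash
ls -la; mkdir -p pics
python3 - <<'E'
from bench import *
import cv2, numpy as np
s=sense(); print({k:np.round(v,3).tolist() for k,v in s.items()})
for n in ("side","top"):
    p,d=snapshot(n); cv2.imwrite(f"pics/{n}0.png",p[:,:,::-1]); np.save(f"pics/{n}0d.npy",d); np.save(f"pics/{n}0.npy",p)
    c=camera_model(n); print(n,np.round(c["K"],2).tolist(),np.round(c["R"],4).tolist(),np.round(c["t"],1).tolist())
E
```

```text
total 12
drwxr-xr-x  3 agent agent 4096 Dec  5 19:10 .
drwxr-xr-x 23 root  root  4096 Dec  5 19:10 ..
drwxr-xr-x  2 agent agent 4096 Dec  5 19:10 pics
{'time': 0.0, 'joint_pos': [70.68, 7.514, 85.329, -0.001, 87.261, -4.891], 'qd': [0.033, 0.052, -0.079, -0.047, -0.038, -0.018], 'joint_efforts': [-0.0, -56.94, -50.054, -0.0, 0.015, 0.0], 'tool_pos': [149.288, 580.544, 214.66], 'tcp_rot': [-90.104, 0.007, -14.429], 'ft_force': [0.178, -1.206, 0.095], 'wrist_torque': [-0.019, 0.019, 0.009], 'finger_gap': 85.511}
side [[387.41, 0.0, 250.22], [0.0, 387.41, 186.69], [0.0, 0.0, 1.0]] [[0.9386, -0.3449, -0.0045], [-0.2167, -0.5795, -0.7857], [0.2684, 0.7384, -0.6186]] [-459.3, 200.2, 1042.9]
top [[353.77, 0.0, 258.02], [0.0, 353.77, 191.19], [0.0, 0.0, 1.0]] [[0.0233, -0.9996, 0.0135], [-0.9969, -0.0242, -0.0752], [0.0755, -0.0117, -0.9971]] [-35.2, 501.1, 1338.7]
```

View pics/top0.png

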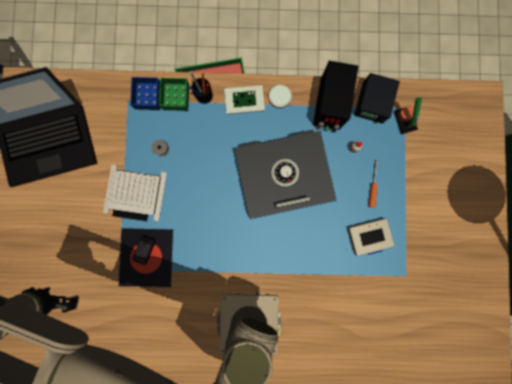

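View pics/side0.png

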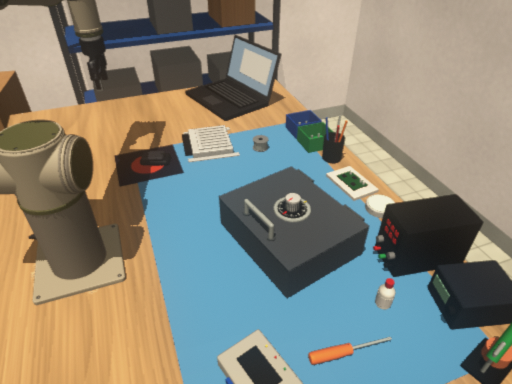

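The top view shows the safe around px (285,173), with the dial at about (286,172) and the handle at about (292,202). In the side view the dial is at about (292,205) and the handle at about (259,218). I'll zoom in and measure.

```bash
cat > h.py <<'E'
import numpy as np, cv2
from bench import *
def cast(name,uv,z):
    c=camera_model(name);K,R,t=map(np.array,(c["K"],c["R"],c["t"]))
    uv=np.atleast_2d(np.array(uv,float)); d=(np.linalg.inv(K)@np.c_[uv,np.ones(len(uv))].T)
    C=-R.T@t; D=R.T@d
    s=(z-C[2])/D[2]; return (C[:,None]+D*s).T
def proj(name,X):
    c=camera_model(name);K,R,t=map(np.array,(c["K"],c["R"],c["t"]))
    X=np.atleast_2d(X); p=K@(R@X.T+t[:,None]); return (p[:2]/p[2]).T
def ray(name,uv):
    c=camera_model(name);K,R,t=map(np.array,(c["K"],c["R"],c["t"]))
    d=R.T@np.linalg.inv(K)@np.array([uv[0],uv[1],1.0]); return -R.T@t, d/np.linalg.norm(d)
def tri(uv1,uv2,n1="top",n2="side"):
    a,d=ray(n1,uv1); b,e=ray(n2,uv2)
    A=np.c_[d,-e]; s=np.linalg.lstsq(A,b-a,rcond=None)[0]
    p,q=a+d*s[0],b+e*s[1]; return (p+q)/2, np.linalg.norm(p-q)
def cloud(name,d):
    c=camera_model(name);K,R,t=map(np.array,(c["K"],c["R"],c["t"]))
    v,u=np.mgrid[:384,:512]; z=d
    P=np.stack([(u-K[0,2])/K[0,0]*z,(v-K[1,2])/K[1,1]*z,z],-1)
    return (P-t)@R
def crop(src,u0,v0,w,h,f,out):
    p=np.load(src)[v0:v0+h,u0:u0+w,::-1]
    cv2.imwrite(out,cv2.resize(p,None,fx=f,fy=f,interpolation=cv2.INTER_CUBIC))
E
python3 - <<'E'
from h import *
crop("pics/top0.npy",225,120,120,110,5,"pics/topc.png")
crop("pics/side0.npy",210,160,170,140,4.5,"pics/sidec.png")
for n in("top","side"):
    P=cloud(n,np.load(f"pics/{n}0d.npy"))
    d=np.load(f"pics/{n}0d.npy")
    uvs=[(286,172),(265,160),(300,150),(250,200),(292,202)] if n=="top" else [(292,200),(250,195),(330,215),(259,218)]
    for u,v in uvs: print(n,u,v,np.round(P[v,u],1),d[v,u])
E
```

```text
top 286 172 [ 561.2 -117.6  151.2] 1231.7832
top 265 160 [608.8 -44.9 106.9] 1278.647
top 300 150 [ 648.2 -170.7  109.4] 1280.6274
top 250 200 [462.9   5.7 106.1] 1267.7965
top 292 202 [ 457.  -139.8  155.1] 1220.2532
side 292 200 [ 559.3 -126.5  149.8] 1006.9649
side 250 195 [480.3 -24.5 110.8] 1085.2025
side 330 215 [ 650.4 -173.6  108.5] 1022.1774
side 259 218 [ 470.7 -119.   108.5] 1014.29987
```

View pics/topc.png

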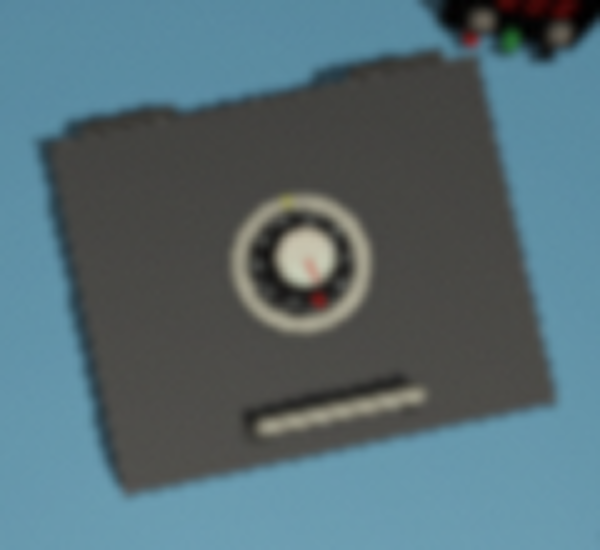

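View pics/sidec.png

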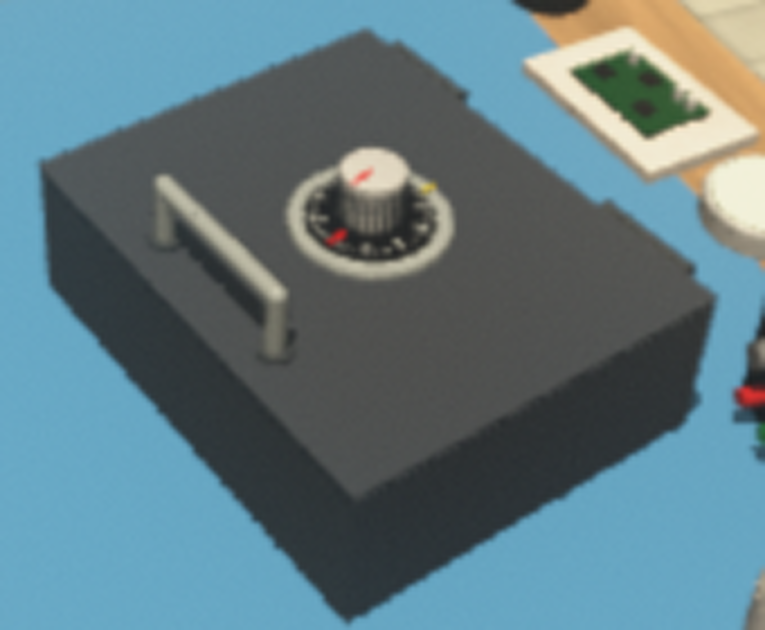

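The top crop shows the ring at about (285,172), the yellow mark at (282.5,160) and the red zero at (289,180). The handle bar runs from about (277,206) to (310,199). Next I'll measure these by masks and by casting onto the right planes.

Run:
```python
from h import *
res={}
for n in("top","side"):
    p=np.load(f"pics/{n}0.npy").astype(int); d=np.load(f"pics/{n}0d.npy"); P=cloud(n,d)
    roi=np.zeros(p.shape[:2],bool)
    if n=="top": roi[118:225,228:342]=1
    else: roi[163:300,212:374]=1
    # lid plane: points with z 95..120
    m=roi&(abs(P[...,2]-109)<7)&(d>0)
    m=cv2.erode(m.astype(np.uint8),np.ones((3,3)))>0
    Q=P[m]; c=Q.mean(0); print(n,"lid pts",m.sum(),"mean z",Q[:,2].mean(),Q[:,2].std())
    A=np.c_[Q[:,:2]-c[:2],np.ones(len(Q))]; print(" plane",np.linalg.lstsq(A,Q[:,2],rcond=None)[0])
    # ring bright and marks
    R_,G,B=p[...,0],p[...,1],p[...,2]
    red=roi&(R_-G>50)&(R_-B>50); yel=roi&(R_-B>35)&(G-B>25)
    for nm,mm in(("red",red),("yel",yel)):
        k,lab,st,ce=cv2.connectedComponentsWithStats(mm.astype(np.uint8),connectivity=8)
        for i in range(1,k): 
            w=(lab==i); wt=(R_-np.minimum(G,B))[w].astype(float); v,u=np.nonzero(w); print(" ",nm,st[i].tolist(),np.round([np.average(u,weights=wt),np.average(v,weights=wt)],2))
    # handle from depth
    mh=roi&(P[...,2]>135)&(d>0)
    k,lab,st,ce=cv2.connectedComponentsWithStats(mh.astype(np.uint8),connectivity=8)
    for i in range(1,k):
        Q=P[lab==i]; print("  high",st[i].tolist(),np.round(ce[i],1),np.round(Q.mean(0),1),np.round(Q.min(0),1),np.round(Q.max(0),1))
# lid outline from the top view: dark grey mask
p=np.load("pics/top0.npy"); 
hsv=cv2.cvtColor(p,cv2.COLOR_RGB2HSV)
roi=np.zeros(p.shape[:2],np.uint8); roi[118:225,228:342]=1
m=((hsv[...,1]<70)|(hsv[...,2]<70)).astype(np.uint8)*roi
k,lab,st,ce=cv2.connectedComponentsWithStats(m); i=1+np.argmax(st[1:,4]); print(st[i])
cs,_=cv2.findContours((lab==i).astype(np.uint8),cv2.RETR_EXTERNAL,cv2.CHAIN_APPROX_NONE)
C=max(cs,key=cv2.contourArea); a=cv2.approxPolyDP(C,4,True)[:,0]; print(a.tolist())
print(np.round(cast("top",a,110),1))
```

```text
top lid pts 4926 mean z 109.02146144083581 2.512741170176904
 plane [2.79198123e-05 6.12143009e-04 1.09021461e+02]
  red [325, 119, 3, 2, 5] [326.2  119.59]
  red [331, 119, 3, 3, 5] [332.   120.19]
  red [336, 120, 3, 3, 6] [337.18 121.  ]
  red [318, 127, 2, 1, 2] [318.53 127.  ]
  red [288, 179, 2, 2, 4] [288.48 179.51]
  yel [281, 159, 3, 3, 5] [281.99 159.99]
  high [329, 118, 13, 3, 24] [336.6 118.6] [ 757.9 -295.1  142.5] [ 754.3 -311.6  136.5] [ 761.  -269.2  150.7]
  high [280, 166, 12, 12, 108] [285.9 171.5] [ 563.1 -117.4  149.5] [ 544.4 -135.4  138.7] [583.1 -97.5 155.4]
  high [276, 197, 35, 11, 121] [293. 202.] [ 457.2 -143.   155.5] [ 438.9 -202.1  142.7] [475.7 -84.9 162.2]
side lid pts 6355 mean z 109.69586758543443 1.3997122508402349
 plane [-3.38357005e-05  6.84395241e-04  1.09695868e+02]
  red [350, 163, 7, 4, 15] [353.4  164.46]
  red [361, 166, 1, 1, 1] [361. 166.]
  red [364, 167, 1, 1, 1] [364. 167.]
  red [367, 173, 1, 1, 1] [367. 173.]
  red [370, 173, 2, 1, 2] [370.5 173. ]
  red [288, 198, 5, 3, 8] [290.03 198.83]
  red [282, 211, 5, 3, 10] [284.52 212.08]
  yel [329, 163, 45, 29, 561] [357.37 170.54]
  yel [342, 171, 5, 2, 5] [344.04 171.4 ]
  yel [349, 170, 2, 1, 2] [349.49 170.  ]
  yel [340, 173, 1, 1, 1] [340. 173.]
  yel [329, 175, 8, 7, 11] [332.61 178.28]
  yel [338, 183, 19, 16, 20] [347.27 191.39]
  yel [358, 191, 16, 6, 18] [365.64 193.39]
  yel [361, 193, 13, 10, 51] [366.07 197.6 ]
  yel [303, 200, 4, 3, 9] [304.67 201.33]
  high [285, 193, 16, 14, 180] [292.6 199.3] [ 563.2 -122.3  147.8] [ 545.  -139.2  135. ] [586.  -98.8 153.6]
  high [245, 199, 29, 34, 223] [259.5 214.2] [ 458.7 -150.5  153.3] [ 441.4 -203.4  135.1] [476.2 -87.6 160.5]
[ 234  130  102   89 6433]
[[319, 131], [234, 150], [250, 218], [335, 200]]
[[ 719.7 -238.8  110. ]
 [ 641.9   67.9  110. ]
 [ 398.6    4.1  110. ]
 [ 470.  -298.8  110. ]]
```

Run:
```python
from h import *
def fitline(pts):
    vx,vy,x,y=cv2.fitLine(pts.astype(np.float32),cv2.DIST_HUBER,0,.01,.01).ravel(); return np.array([x,y]),np.array([vx,vy])
# edges of lid in top view
p=np.load("pics/top0.npy"); hsv=cv2.cvtColor(p,cv2.COLOR_RGB2HSV)
roi=np.zeros(p.shape[:2],np.uint8); roi[118:225,228:342]=1
m=((hsv[...,1]<70)|(hsv[...,2]<70)).astype(np.uint8)*roi
k,lab,st,ce=cv2.connectedComponentsWithStats(m); i=1+np.argmax(st[1:,4])
C=max(cv2.findContours((lab==i).astype(np.uint8),cv2.RETR_EXTERNAL,cv2.CHAIN_APPROX_NONE)[0],key=cv2.contourArea)[:,0]
W=cast("top",C,110)[:,:2]
cor=np.array([[719.7,-238.8],[641.9,67.9],[398.6,4.1],[470,-298.8]])
for a,b,nm in((2,3,"front"),(1,2,"left"),(0,3,"right")):
    A,B=cor[a],cor[b]; u=(B-A)/np.linalg.norm(B-A); nrm=np.array([-u[1],u[0]])
    s=(W-A)@u; dd=abs((W-A)@nrm); L=np.linalg.norm(B-A)
    q=W[(s>15)&(s<L-15)&(dd<8)]; c,v=fitline(q); print(nm,np.round(c,1),"dir deg",np.degrees(np.arctan2(v[1],v[0])),len(q))
# ring outer ellipse
for n,box in(("top",(268,155,304,190)),("side",(270,188,316,226))):
    p=np.load(f"pics/{n}0.npy"); g=cv2.cvtColor(p,cv2.COLOR_RGB2GRAY); hs=cv2.cvtColor(p,cv2.COLOR_RGB2HSV)
    f=6;u0,v0,u1,v1=box
    c=cv2.resize(g[v0:v1,u0:u1],None,fx=f,fy=f,interpolation=cv2.INTER_CUBIC)
    m=(c>105).astype(np.uint8)
    cs=max(cv2.findContours(m,cv2.RETR_EXTERNAL,cv2.CHAIN_APPROX_NONE)[0],key=cv2.contourArea)
    hull=cv2.convexHull(cs)
    e=cv2.fitEllipse(cs[:,0].astype(np.float32)); 
    uv=(cs[:,0]+.5)/f-.5+np.array([u0,v0]); 
    X=cast(n,uv,113)[:,:2]; (cx,cy),r=cv2.minEnclosingCircle(X.astype(np.float32))
    A=np.c_[X,np.ones(len(X))]; s=np.linalg.lstsq(A,(X**2).sum(1),rcond=None)[0]; ctr=s[:2]/2; R=np.sqrt(s[2]+ctr@ctr)
    print(n,"ring circle fit",np.round(ctr,1),round(R,1),"minenc",round(cx,1),round(cy,1),round(r,1))
# knob top
print("knob top from top view",cast("top",[[285.9,171.5]],150), "handle", cast("top",[[293.,202.]],156))
for z in(113,117): print("yel top",z,cast("top",[[281.99,159.99]],z),"side",cast("side",[[304.67,201.33]],z))
print("red top",cast("top",[[288.48,179.51]],117),"side",cast("side",[[284.52,212.08]],117))
```

```text
front [ 434.5 -146.7] dir deg -76.48602 76
left [519.6  36. ] dir deg 13.351974 61
right [ 596.2 -269.6] dir deg 13.671299 61
top ring circle fit [ 565.3 -117.1] 50.5 minenc 565.4 -117.4 51.3
side ring circle fit [ 567.3 -113.7] 54.4 minenc 569.4 -111.5 61.6
knob top from top view [[ 563.08821028 -117.31744054  150.        ]] handle [[ 457.0387178  -143.10694572  156.        ]]
yel top 113 [[ 609.40662866 -105.83487728  113.        ]] side [[ 610.01413765 -104.88489431  113.        ]]
yel top 117 [[ 608.73963405 -105.52230952  117.        ]] side [[ 607.59693008 -109.00261941  117.        ]]
red top [[ 538.91359785 -130.01204323  117.        ]] side [[ 538.42216362 -129.7381011   117.        ]]
```

The dial axis comes out at about (564.3, -117.2) and the handle at (457.0, -143.1). They are 110.4 mm apart (spec 110 mm), and the safe yaw is about 13.5°. The red zero mark sits about 193° CCW of the index, so the dial starts near 53.6. I'll move most of the way over, turning toward the safe-aligned yaw of -76.5°.

```bash
python3 -m crank '[[10.6,0,-10.6,0,0.02,0,0],[32,0,-32,0,0.06,0,0],[64,0,-63.5,0,0.12,0,0],[103,0,-102,0,0.194,0,0],[145,0,-144.5,0,0.274,0,0],[188,0,-187,0,0.354,0,0],[230.5,0,-229.5,0,0.434,0,0],[273,0,-271.5,0,0.514,0,0],[315.5,0,-314,0,0.594,0,0],[358,0,-356,0,0.674,0,0],[397,0,-395,0,0.748,0,0],[432.5,0,-430,0,0.814,0,0]]' 40
cat >> h.py <<'E'
from scipy.spatial.transform import Rotation as Ro
def Rt(): return Ro.from_euler("xyz",sense()["tcp_rot"],degrees=True)
def go(target,yaw=None):
    s=sense(); R=Rt(); d=R.inv().apply(np.array(target)-np.array(s["tool_pos"]))
    rv=None
    if yaw is not None: rv=(R.inv()*Ro.from_euler("xyz",[-90,0,yaw],degrees=True)).as_rotvec()
    print("shift",np.round(d,1),"turn",None if rv is None else np.round(rv,4))
def st():
    s=sense(); print("t",round(s["time"],3),"pos",np.round(s["tool_pos"],1),"rot",np.round(s["tcp_rot"],2),"F",np.round(s["ft_force"],1),"T",np.round(s["wrist_torque"],3),"gap",round(s["finger_gap"],1),"q",np.round(s["joint_pos"],1))
E
python3 - <<'E'
from h import *
st(); go([564.3,-117.2,215],-76.5)
s0=np.load("pics/side0.npy")
# dial angle from red marks
c=np.array([564.3,-117.2])
def ang(X): v=X[0,:2]-c; return np.linalg.norm(v),(np.degrees(np.arctan2(v[1],v[0]))-13.55)%360
print("top disc red",ang(cast("top",[[288.48,179.51]],117)),"side disc red",ang(cast("side",[[284.52,212.08]],117)),"side knob red",ang(cast("side",[[290.03,198.83]],151)))
p=np.load("pics/top0.npy").astype(int); R_=p[...,0]-np.maximum(p[...,1],p[...,2])
print(R_[165:184,280:293])
E
```

```text
time: 1.6
tool_pos: [461.4, 54.3, 215.6]
tcp_rot: [-90.0, -0.0, -61.3]
ft_force: [1.7, 0.8, -0.4]
finger_gap: 85.1
t 1.6 pos [461.4  54.3 215.6] rot [-8.999e+01 -2.000e-02 -6.131e+01] F [ 1.7  0.8 -0.4] T [-0.012 -0.016  0.049] gap 85.1 q [  0.4 -14.  105.9  -0.   88.1 -28.3]
shift [199.8   0.7   8. ] turn [-2.000e-04  2.651e-01  3.000e-04]
top disc red (np.float64(28.436206950416317), np.float64(193.2292255369825)) side disc red (np.float64(28.755284639696193), np.float64(192.30070711224698)) side knob red (np.float64(9.528362427330507), np.float64(194.22031000027667))
[[ 1  1  2  3  6  5  5  4  4  2  1  0  0]
 [ 1  3  5  5  6  7  6  7  5  4  1  0 -2]
 [ 2  4  6  7  7  6  6  6  7  5  3  1 -1]
 [ 3  5  5  6  5  5  5  5  5  4  2  1  0]
 [ 4  5  5  5  4  4  4  4  4  3  2  1  0]
 [ 5  5  3  3  3  4  5  5  2  1  0  1  0]
 [ 4  3  2  2  3  7 14 11  4 -1 -1 -2 -1]
 [ 4  2  1  0  1 12 27 25  7 -2 -3 -2  0]
 [ 2  2 -1 -2 -1  6 27 34 15  1 -3 -1  0]
 [ 2  1 -1 -3 -5  1 18 34 24  5 -1  0  1]
 [ 1  1 -1 -4 -5 -4  7 24 26  9  1  0  0]
 [ 1  1  0 -3 -4 -5  1 13 19  9  2  1  0]
 [ 1  1  1  0 -1 -2  1  7 13 10  3  0 -1]
 [ 0  2  1  1  0  1  6 22 37 30 12  1  0]
 [ 1  1  0  0  0  1 15 44 69 59 24  2  1]
 [ 1  1  0 -1 -1  0 11 40 69 65 29  5  3]
 [ 2  0  0  0  0  0  4 17 37 39 17  5  3]
 [ 2  2  2  1  1  0  1  4  9 11  6  4  3]
 [ 3  2  2  3  3  3  2  2  3  3  3  3  2]]
```

```bash
python3 -m crank '[[50,0,2,0,0.066,0,0],[100,0,4,0,0.13,0,0],[145,0,6,0,0.19,0,0],[175,0,7,0,0.23,0,0],[192,5,8,0,0.255,0,0],[200,15,8,0,0.265,0,0],[200,28,8,0,0.265,0,0],[200,36,8,0,0.265,0,0],[200,38,8,0,0.265,0,0]]' 40
python3 - <<'E'
from h import *
st(); go([564.0,-117.2,141],-76.5)
p,d=snapshot("side"); np.save("pics/s1.npy",p); crop("pics/s1.npy",230,120,130,120,5,"pics/s1.png")
E
```

```text
time: 2.72
tool_pos: [564.2, -113.3, 176.6]
tcp_rot: [-90.1, 0.1, -76.2]
ft_force: [0.5, -0.6, 0.3]
finger_gap: 85.7
t 2.725 pos [ 564.2 -113.3  176.6] rot [-9.008e+01  5.000e-02 -7.618e+01] F [ 0.5 -0.6  0.3] T [0.025 0.033 0.001] gap 85.7 q [-16.5   5.   92.    0.   83.1 -30.3]
shift [ 3.8 35.6 -1.1] turn [ 0.0014  0.0056 -0.0009]
```

View pics/s1.png

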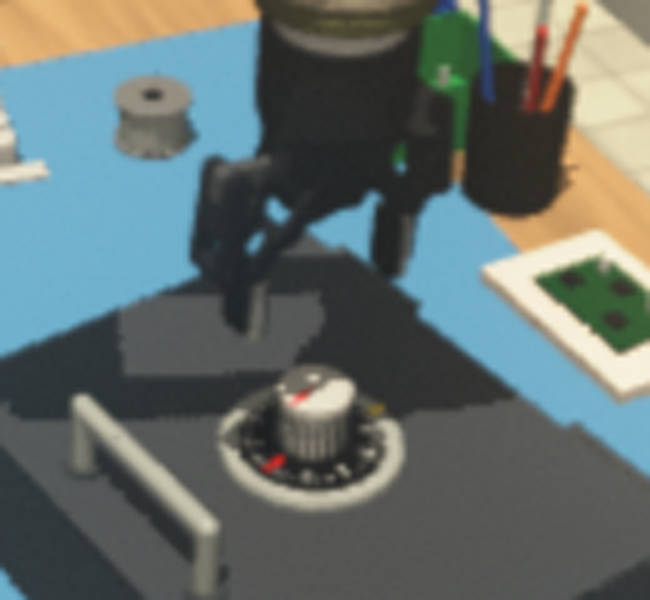

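The side view shows the open gripper above the knob, with the knob top at crop (318,380) and the red mark at crop (272,463). Nothing is touching. I'll centre the last 4 mm, descend to grip height, then close gently.

```bash
python3 -m crank '[[3.5,4,-1,0,0.003,0,0],[3.8,14,-1,0,0.005,0,0],[3.8,24,-1,0,0.005,0,0],[3.8,32,-1,0,0.005,0,0],[3.8,35.5,-1,0,0.005,0,0],[3.8,35.5,-1,0,0.005,0,0]]' 40
python3 - <<'E'
from h import *
st(); go([564.0,-117.2,141],-76.5)
p,d=snapshot("side"); np.save("pics/s2.npy",p); crop("pics/s2.npy",230,120,130,120,5,"pics/s2.png")
E
```

```text
time: 3.52
tool_pos: [564.7, -118.1, 141.8]
tcp_rot: [-90.0, 0.0, -76.5]
ft_force: [0.4, -0.3, 0.6]
finger_gap: 85.3
t 3.525 pos [ 564.7 -118.1  141.8] rot [-9.003e+01  2.000e-02 -7.654e+01] F [ 0.4 -0.3  0.6] T [ 0.03  -0.031 -0.049] gap 85.3 q [-16.9   6.6  94.    0.   79.4 -30.4]
shift [-1.1  0.8 -0.5] turn [ 0.0005 -0.0006 -0.0003]
```

View pics/s2.png

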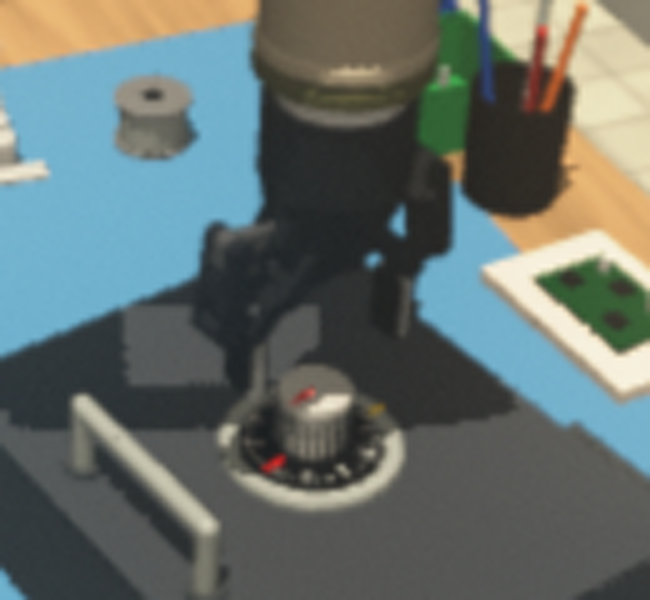

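The gripper is straddling the knob along the safe's x, with no contact forces. Closing now.

```bash
python3 -m crank '[[-0.5,0.5,0,0,0,0,0.3],[-0.5,0.5,0,0,0,0,0.5],[-0.5,0.5,0,0,0,0,1],[-0.5,0.5,0,0,0,0,1],[-0.5,0.5,0,0,0,0,1],[-0.5,0.5,0,0,0,0,1],[-0.5,0.5,0,0,0,0,1],[-0.5,0.5,0,0,0,0,1]]' 40
python3 - <<'E'
from h import *
st()
p,d=snapshot("side"); np.save("pics/s3.npy",p); crop("pics/s3.npy",230,120,130,120,5,"pics/s3.png")
E
```

```text
time: 4.58
tool_pos: [564.8, -117.7, 141.7]
tcp_rot: [-90.0, -0.0, -76.5]
ft_force: [-0.6, -0.3, -0.2]
finger_gap: 0.0
t 4.575 pos [ 564.8 -117.7  141.7] rot [-90.    -0.   -76.53] F [-0.6 -0.3 -0.2] T [ 0.032  0.001 -0.015] gap 0.0 q [-16.9   6.6  94.1  -0.   79.4 -30.3]
```

View pics/s3.png

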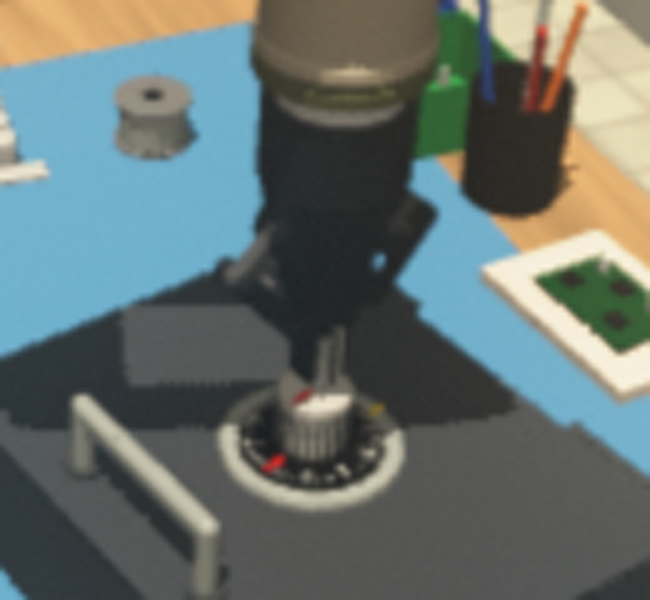

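The fingers shut fully (gap 0), so they missed the knob. The closed tips appear at crop (320,385), near the knob's top. I need to see where they really are before doing anything else.

Run:
```python
from h import *
print("proj tcp,tip,knobtop ctr:",np.round(proj("side",[[564.8,-117.7,141.7],[564.8,-117.7,122.7],[564.3,-117.2,151],[564.3,-117.2,117]]),1).tolist())
p,d=snapshot("side"); np.save("pics/s4.npy",p); P=cloud("side",d)
crop("pics/s4.npy",270,165,50,50,12,"pics/s4.png")
for v in range(176,206,2): print(v,[tuple(np.round(P[v,u]).astype(int).tolist()) for u in range(286,303,4)])
p,d=snapshot("top"); np.save("pics/t4.npy",p); crop("pics/t4.npy",240,130,90,90,6,"pics/t4.png")
```

```text
proj tcp,tip,knobtop ctr: [[292.3, 199.9], [291.8, 205.3], [292.2, 197.1], [291.5, 206.9]]
176 [(612, 23, 110), (551, -121, 226), (554, -137, 236), (572, -123, 222), (579, -132, 227)]
178 [(608, 13, 110), (551, -121, 220), (554, -138, 231), (572, -125, 217), (584, -124, 213)]
180 [(533, -138, 230), (554, -117, 210), (554, -139, 225), (572, -126, 212), (587, -120, 203)]
182 [(534, -136, 223), (549, -127, 212), (558, -132, 213), (571, -128, 207), (645, -19, 108)]
184 [(534, -136, 217), (546, -134, 211), (559, -131, 206), (571, -130, 202), (639, -30, 111)]
186 [(534, -136, 210), (545, -136, 207), (559, -131, 200), (573, -127, 192), (635, -39, 111)]
188 [(588, -30, 110), (554, -120, 186), (561, -129, 191), (574, -126, 185), (630, -48, 112)]
190 [(584, -38, 110), (554, -122, 182), (561, -130, 185), (575, -126, 178), (627, -55, 111)]
192 [(582, -44, 107), (553, -124, 177), (563, -128, 177), (576, -125, 171), (623, -62, 110)]
194 [(578, -53, 108), (554, -123, 169), (562, -129, 172), (583, -112, 152), (619, -70, 110)]
196 [(551, -108, 151), (561, -109, 150), (561, -133, 168), (579, -122, 154), (616, -77, 109)]
198 [(548, -115, 151), (558, -118, 150), (567, -122, 151), (576, -127, 152), (612, -85, 108)]
200 [(547, -117, 146), (553, -127, 152), (564, -128, 150), (573, -133, 151), (606, -96, 112)]
202 [(547, -118, 140), (552, -130, 148), (561, -135, 150), (574, -134, 144), (601, -107, 115)]
204 [(545, -121, 136), (552, -132, 143), (562, -134, 141), (574, -134, 138), (595, -118, 118)]
```

View pics/s4.png

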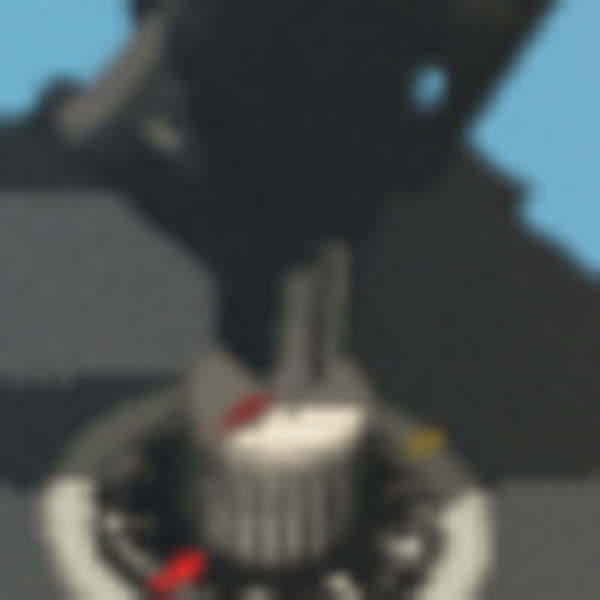

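View pics/t4.png

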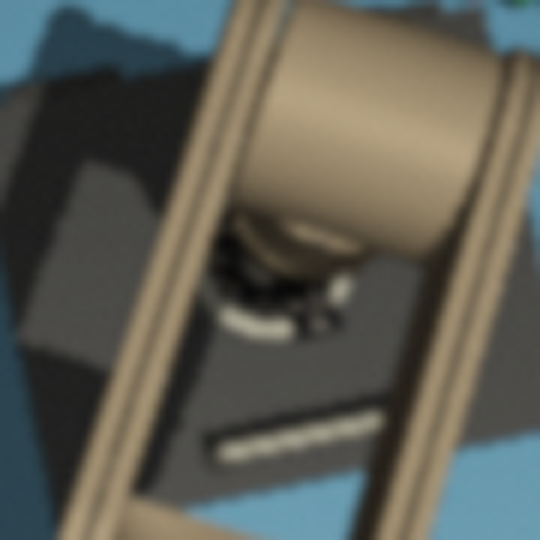

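The depth image puts the shut fingertips at z ≈ 163–168, while the reported TCP of 141.7 implies 123. That's about 41 mm of disagreement, so I'll cross-check with the first pictures and this one before trusting either.

Run:
```python
from h import *
d=np.load("pics/side0d.npy"); P=cloud("side",d)
s=np.array([149.29,580.54,214.66])
print("proj tcp0 side",proj("side",s),"tip",proj("side",s-[0,0,19]),"top",proj("top",s),proj("top",s-[0,0,19]))
m=(abs(P[...,0]-s[0])<75)&(abs(P[...,1]-s[1])<75)&(P[...,2]>120)&(P[...,2]<330)&(d>0)
Q=P[m]; v,u=np.nonzero(m); print("side0 pts near gripper",len(Q), "z min/5%",Q[:,2].min(),np.percentile(Q[:,2],5), "u",u.min(),u.max(),"v",v.min(),v.max())
o=np.argsort(Q[:,2])[:12]; print(np.c_[u[o],v[o],np.round(Q[o],0)].astype(int).tolist())
d=np.load("pics/top0d.npy"); P=cloud("top",d)
m=(abs(P[...,0]-s[0])<75)&(abs(P[...,1]-s[1])<75)&(P[...,2]>120)&(P[...,2]<330)&(d>0); Q=P[m];v,u=np.nonzero(m)
print("top0",len(Q),Q.min(0) if len(Q) else None,Q.max(0) if len(Q) else None)
crop("pics/side0.npy",60,20,90,80,6,"pics/g0.png")
# now: shut finger tip rows, knob mask excluded
p,d=snapshot("side"); P=cloud("side",d); c=np.array([564.8,-117.7])
m=(np.hypot(P[...,0]-c[0],P[...,1]-c[1])<22)&(P[...,2]>156)&(P[...,2]<235); Q=P[m]; print("now finger min z",np.sort(Q[:,2])[:15].round(1))
print(np.round(sense()["joint_pos"],3))
```

```text
proj tcp0 side [[104.00255672  91.95460696]] tip [[105.26193919  96.91389755]] top [[ 67.16668433 292.10551413]] [[ 70.23666614 290.88067823]]
side0 pts near gripper 355 z min/5% 242.82735751433572 248.3971370393849 u 88 107 v 53 90
[[101, 90, 143, 534, 243], [100, 90, 140, 533, 244], [107, 79, 169, 622, 244], [103, 79, 155, 627, 244], [97, 90, 130, 536, 244], [99, 90, 137, 532, 244], [104, 79, 159, 624, 245], [106, 79, 166, 621, 245], [98, 90, 133, 532, 245], [105, 79, 162, 621, 245], [102, 79, 152, 622, 246], [99, 89, 137, 537, 246]]
top0 258 [119.48941282 505.74635738 242.28895096] [178.72207088 646.38739639 329.89004268]
now finger min z [157.1 158.9 159.  160.7 161.9 162.3 162.6 163.1 163.2 163.6 164.2 164.2
 164.9 166.  166.1]
[-1.6864e+01  6.5520e+00  9.4084e+01 -4.0000e-03  7.9364e+01 -3.0327e+01]
```

View pics/g0.png

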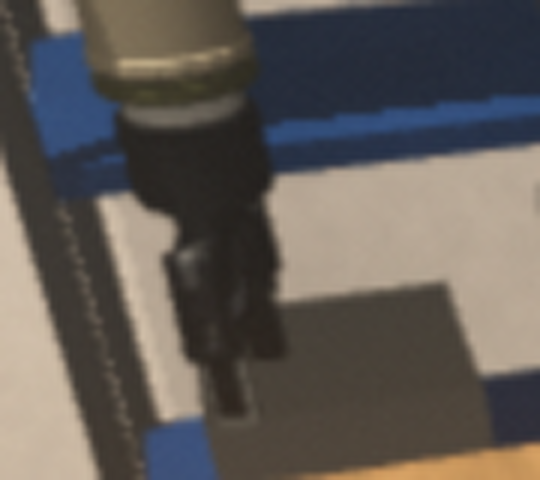

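```bash
python3 - <<'E'
from h import *
c=np.array([564.8,-117.7]); ex=np.array([.972,.233]); ey=np.array([-.233,.972])
for nm,k in(("hinge finger open",1),("front finger open",-1)):
    for z in(135,145,155,165,175,185): 
        X=np.r_[c+k*45*ex-11*ey,z]; print(nm,z,np.round((proj("side",X)[0]-[230,120])*5).astype(int))
print("shut")
for z in(125,145,155,165,175): print(z,np.round((proj("side",np.r_[c-11*ey,z])[0]-[270,165])*12).astype(int))
E
python3 -m crank '[[0,0,0,0,0,0,0],[0,0,0,0,0,0,0],[0,0,0,0,0,0,0],[0,0,0,0,0,0,0]]' 40
python3 - <<'E'
from h import *
st()
p,d=snapshot("side"); np.save("pics/s5.npy",p); crop("pics/s5.npy",250,140,80,70,8,"pics/s5.png")
P=cloud("side",d); c=np.array([564.8,-117.7]); ex=np.array([.972,.233]); ey=np.array([-.233,.972])
L=(P[...,:2]-c); a=L@ex; b=L@ey
m=(abs(abs(a)-48)<14)&(abs(b)<20)&(P[...,2]>120)&(P[...,2]<200); 
for nm,mm in(("hinge",m&(a>0)),("front",m&(a<0))): 
    v,u=np.nonzero(mm); Q=P[mm]; o=np.argsort(Q[:,2])[:8]; print(nm,np.c_[u[o],v[o],Q[o].round(),a[mm][o].round(),b[mm][o].round()].astype(int).tolist())
E
```

```text
hinge finger open 135 [389 390]
hinge finger open 145 [391 375]
hinge finger open 155 [393 361]
hinge finger open 165 [395 346]
hinge finger open 175 [396 331]
hinge finger open 185 [398 316]
front finger open 135 [255 452]
front finger open 145 [256 438]
front finger open 155 [257 423]
front finger open 165 [258 408]
front finger open 175 [259 393]
front finger open 185 [260 377]
shut
125 [294 503]
145 [300 434]
155 [303 399]
165 [306 363]
175 [309 327]
time: 5.28
tool_pos: [564.8, -117.7, 141.7]
tcp_rot: [-90.0, 0.0, -76.5]
ft_force: [0.0, -0.6, -0.5]
finger_gap: 72.1
t 5.275 pos [ 564.8 -117.7  141.7] rot [-90.     0.   -76.53] F [ 0.  -0.6 -0.5] T [-0.005  0.001  0.021] gap 72.1 q [-16.9   6.6  94.1   0.   79.4 -30.3]
hinge [[304, 187, 604, -104, 164, 41, 4], [302, 186, 600, -100, 165, 39, 9], [306, 189, 603, -116, 167, 38, -8], [308, 188, 609, -115, 167, 44, -8], [303, 187, 599, -107, 168, 36, 2], [305, 188, 602, -113, 168, 37, -4], [307, 189, 605, -119, 168, 39, -10], [303, 186, 601, -104, 168, 38, 5]]
front [[282, 200, 526, -136, 167, -42, -8], [281, 199, 525, -132, 167, -42, -4], [282, 199, 526, -136, 170, -42, -9], [282, 198, 527, -133, 171, -40, -6], [284, 199, 530, -139, 172, -39, -13], [283, 198, 528, -136, 173, -40, -9], [283, 199, 527, -139, 173, -42, -12], [284, 198, 530, -138, 174, -39, -12]]
```

View pics/s5.png

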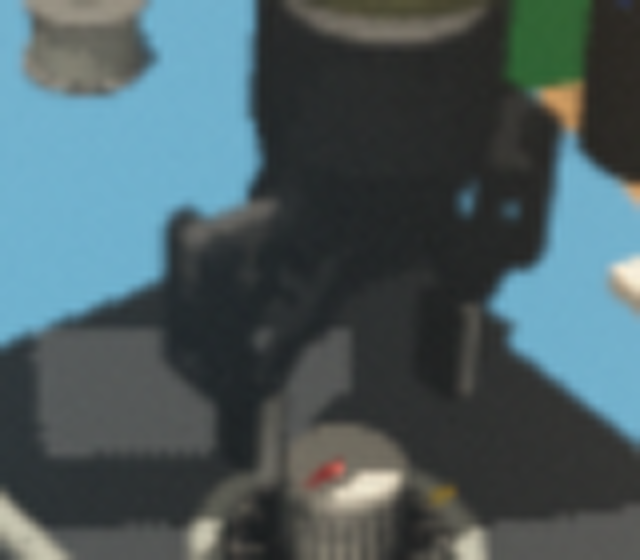

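Both methods agree now. The open tips are at z ≈ 170 and the shut tips at ≈ 157 for a reading of 141.7, and the start picture gives the same offset. So the reported TCP height reads about 34.5 mm too low, and the true grasp height is reading + 34.5. I'll descend 35 mm with the jaws open and check again.

```bash
python3 -m crank '[[0,3,0,0,0,0,0],[0,10,0,0,0,0,0],[0,18,0,0,0,0,0],[0,26,0,0,0,0,0],[0,32,0,0,0,0,0],[0,35,0,0,0,0,0],[0,35,0,0,0,0,0]]' 40
python3 - <<'E'
from h import *
st()
p,d=snapshot("side"); np.save("pics/s6.npy",p); crop("pics/s6.npy",250,150,80,70,8,"pics/s6.png")
P=cloud("side",d); c=np.array([564.8,-117.7]); ex=np.array([.972,.233]); ey=np.array([-.233,.972])
L=(P[...,:2]-c); a=L@ex; b=L@ey
m=(abs(abs(a)-48)<14)&(abs(b)<20)&(P[...,2]>122)&(P[...,2]<200); 
for nm,mm in(("hinge",m&(a>0)),("front",m&(a<0))): 
    v,u=np.nonzero(mm); Q=P[mm]; o=np.argsort(Q[:,2])[:8]; print(nm,np.c_[u[o],v[o],Q[o].round(),a[mm][o].round(),b[mm][o].round()].astype(int).tolist())
E
```

```text
time: 6.2
tool_pos: [564.7, -117.7, 106.5]
tcp_rot: [-90.0, 0.0, -76.5]
ft_force: [0.6, 0.4, -1.4]
finger_gap: 85.3
t 6.2 pos [ 564.7 -117.7  106.5] rot [-9.002e+01  1.000e-02 -7.654e+01] F [ 0.6  0.4 -1.4] T [-0.02  -0.028  0.019] gap 85.3 q [-16.9   8.4  95.9   0.   75.7 -30.3]
hinge [[304, 195, 608, -102, 133, 46, 6], [306, 196, 609, -110, 136, 45, -3], [307, 197, 610, -115, 137, 44, -8], [303, 194, 605, -100, 137, 43, 8], [303, 193, 606, -98, 138, 45, 9], [308, 197, 611, -118, 139, 45, -11], [305, 195, 607, -108, 139, 43, -1], [304, 194, 606, -104, 139, 44, 4]]
front [[279, 209, 520, -134, 137, -47, -5], [282, 209, 526, -139, 139, -43, -12], [280, 210, 520, -141, 139, -49, -12], [280, 209, 521, -137, 139, -47, -9], [281, 209, 523, -139, 140, -45, -11], [276, 207, 513, -129, 142, -53, 1], [277, 208, 514, -134, 142, -53, -4], [280, 208, 521, -137, 142, -47, -8]]
```

View pics/s6.png

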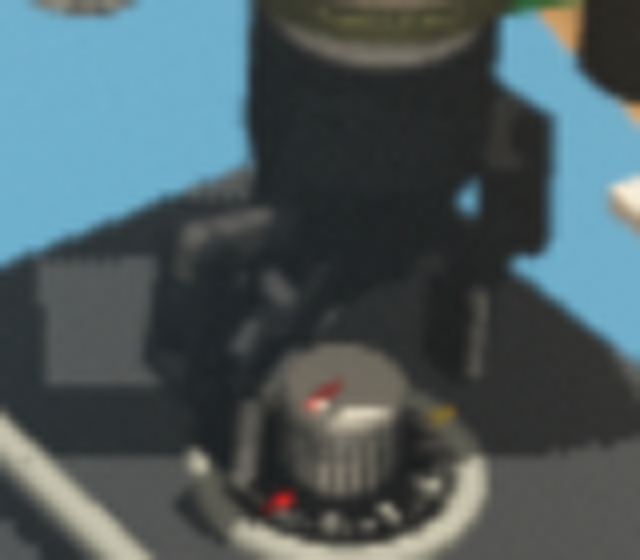

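The open tips are now at z ≈ 136 as predicted, standing on either side of the knob. Closing on it.

```bash
python3 -m crank '[[0,0,0,0,0,0,0.3],[0,0,0,0,0,0,0.5],[0,0,0,0,0,0,1],[0,0,0,0,0,0,1],[0,0,0,0,0,0,1],[0,0,0,0,0,0,1],[0,0,0,0,0,0,1]]' 40
python3 - <<'E'
from h import *
st()
p,d=snapshot("side"); np.save("pics/s7.npy",p); crop("pics/s7.npy",250,150,80,70,8,"pics/s7.png")
E
```

```text
time: 7.12
tool_pos: [565.3, -117.7, 107.2]
tcp_rot: [-89.9, -0.0, -76.5]
ft_force: [2.1, 2.7, 5.9]
finger_gap: 39.0
t 7.125 pos [ 565.3 -117.7  107.2] rot [-8.994e+01 -2.000e-02 -7.653e+01] F [2.1 2.7 5.9] T [ 0.257 -0.255  0.048] gap 39.0 q [-16.9   8.3  95.9   0.   75.7 -30.3]
```

View pics/s7.png

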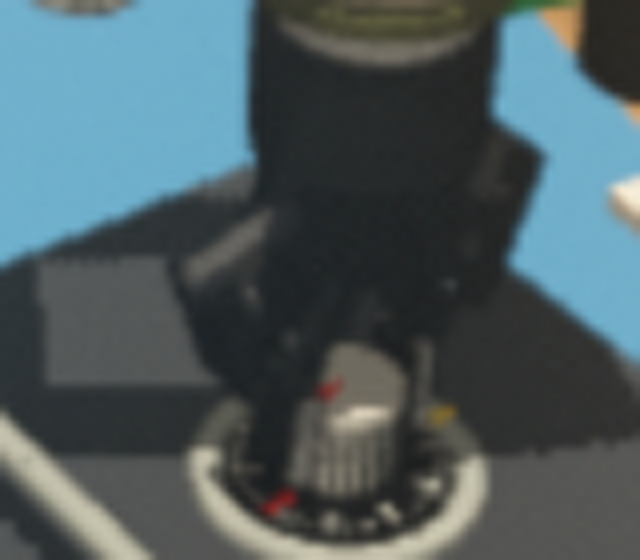

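The knob is held (gap 39 mm) and the red mark is unmoved at crop (280,502), so the dial is still near 53.7. Right to 30 is 85.2° = 1.487 rad about +tool y. I'll do the first part and check.

```bash
python3 -m crank '[[0,0,0,0,0.04,0,1],[0,0,0,0,0.1,0,1],[0,0,0,0,0.18,0,1],[0,0,0,0,0.26,0,1],[0,0,0,0,0.34,0,1],[0,0,0,0,0.42,0,1],[0,0,0,0,0.5,0,1]]'
python3 - <<'E'
from h import *
st()
p,d=snapshot("side"); np.save("pics/s8.npy",p); crop("pics/s8.npy",250,150,80,70,8,"pics/s8.png")
E
```

```text
time: 8.05
tool_pos: [564.9, -117.7, 107.2]
tcp_rot: [-90.0, -0.0, -105.3]
ft_force: [-0.8, 1.7, 8.0]
finger_gap: 38.6
t 8.05 pos [ 564.9 -117.7  107.2] rot [ -89.98   -0.   -105.32] F [-0.8  1.7  8. ] T [0.311 0.11  0.176] gap 38.6 q [-16.9   8.3  95.9  -0.   75.8  -1.5]
```

View pics/s8.png

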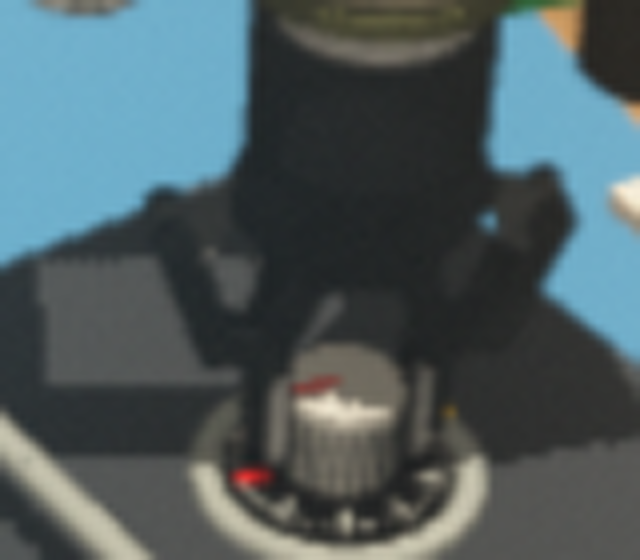

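```bash
cat >> h.py <<'E'
C0=np.array([564.3,-117.2])
def redang(p,n="side",thr=45):
    p=p.astype(int); k=p[...,0]-np.maximum(p[...,1],p[...,2])
    m=np.zeros(k.shape,np.uint8); (u0,v0,u1,v1)=(268,186,318,228) if n=="side" else (268,155,304,190)
    m[v0:v1,u0:u1]=(k>thr)[v0:v1,u0:u1]
    kk,lab,st_,ce=cv2.connectedComponentsWithStats(m,connectivity=8)
    for i in range(1,kk):
        w=lab==i; v,u=np.nonzero(w); c=[np.average(u,weights=k[w]),np.average(v,weights=k[w])]
        for z in(117,151):
            X=cast(n,[c],z)[0,:2]-C0; print("   ",n,"area",st_[i][4],np.round(c,1),"z",z,"r",round(np.linalg.norm(X),1),"deg",round((np.degrees(np.arctan2(X[1],X[0]))-13.55)%360,1),"num",round(((np.degrees(np.arctan2(X[1],X[0]))-13.55)%360)/3.6,1))
E
python3 -c "
from h import *
redang(np.load('pics/s7.npy')); print(); redang(np.load('pics/s8.npy'))"
python3 -m crank '[[0,0,0,0,0.05,0,1],[0,0,0,0,0.13,0,1],[0,0,0,0,0.22,0,1],[0,0,0,0,0.31,0,1],[0,0,0,0,0.4,0,1],[0,0,0,0,0.49,0,1],[0,0,0,0,0.58,0,1],[0,0,0,0,0.67,0,1],[0,0,0,0,0.76,0,1],[0,0,0,0,0.85,0,1],[0,0,0,0,0.93,0,1],[0,0,0,0,0.98,0,1]]'
python3 - <<'E'
from h import *
p,d=snapshot("side"); st(); np.save("pics/s9.npy",p); crop("pics/s9.npy",250,150,80,70,8,"pics/s9.png"); redang(p,thr=30)
E
```

```text
side area 2 [290.6 198. ] z 117 r 36.9 deg 55.3 num 15.4
    side area 2 [290.6 198. ] z 151 r 6.0 deg 184.4 num 51.2
    side area 5 [284.4 212.4] z 117 r 30.0 deg 193.6 num 53.8
    side area 5 [284.4 212.4] z 151 r 64.6 deg 213.9 num 59.4

    side area 6 [289.1 197.7] z 117 r 38.4 deg 61.2 num 17.0
    side area 6 [289.1 197.7] z 151 r 8.8 deg 162.2 num 45.0
    side area 10 [280.8 209.2] z 117 r 30.6 deg 164.0 num 45.6
    side area 10 [280.8 209.2] z 151 r 58.0 deg 201.5 num 56.0
time: 9.6
tool_pos: [564.4, -117.2, 107.2]
tcp_rot: [-90.1, -0.0, -161.4]
ft_force: [-4.0, 4.0, 8.2]
finger_gap: 38.9
t 9.65 pos [ 564.4 -117.2  107.2] rot [-9.0050e+01 -4.0000e-02 -1.6155e+02] F [-3.7  2.8  9. ] T [0.648 0.559 0.055] gap 39.0 q [-16.8   8.3  95.9   0.   75.8  54.7]
    side area 7 [289.7 195.3] z 117 r 48.6 deg 57.2 num 15.9
    side area 7 [289.7 195.3] z 151 r 9.6 deg 95.8 num 26.6
    side area 8 [282.4 202. ] z 117 r 30.3 deg 104.9 num 29.1
    side area 8 [282.4 202. ] z 151 r 33.4 deg 182.5 num 50.7
```

View pics/s9.png

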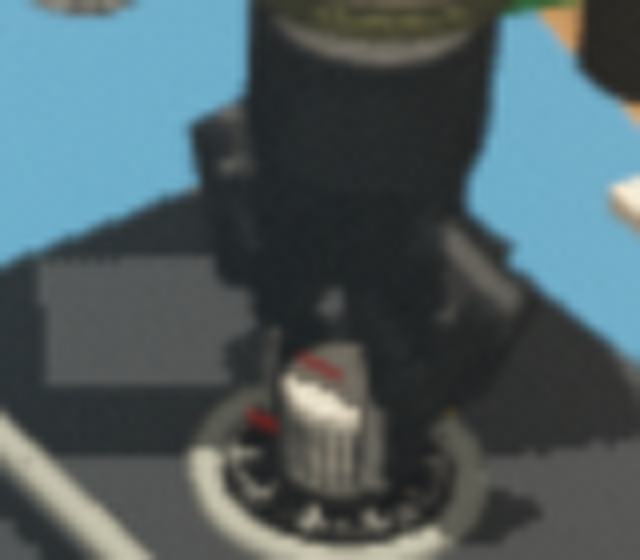

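The dial stands at 30: the gripper has turned 85.0° from 53.7, which gives 30.05. The disc's red mark at crop (262,421) reads 29.1 by itself, so there is no slip. Next is left to 58, 101° = 1.763 rad, in two parts.

```bash
python3 -m crank '[[0,0,0,0,-0.04,0,1],[0,0,0,0,-0.12,0,1],[0,0,0,0,-0.21,0,1],[0,0,0,0,-0.3,0,1],[0,0,0,0,-0.39,0,1],[0,0,0,0,-0.48,0,1],[0,0,0,0,-0.57,0,1],[0,0,0,0,-0.66,0,1],[0,0,0,0,-0.75,0,1],[0,0,0,0,-0.84,0,1],[0,0,0,0,-0.93,0,1],[0,0,0,0,-1.0,0,1]]'
python3 -c "
from h import *
st()"
python3 -m crank '[[0,0,0,0,-0.08,0,1],[0,0,0,0,-0.17,0,1],[0,0,0,0,-0.26,0,1],[0,0,0,0,-0.35,0,1],[0,0,0,0,-0.44,0,1],[0,0,0,0,-0.53,0,1],[0,0,0,0,-0.61,0,1],[0,0,0,0,-0.68,0,1],[0,0,0,0,-0.73,0,1],[0,0,0,0,-0.763,0,1],[0,0,0,0,-0.763,0,1]]'
python3 - <<'E'
from h import *
p,d=snapshot("side"); st(); np.save("pics/s10.npy",p); crop("pics/s10.npy",250,150,80,70,8,"pics/s10.png"); redang(p,thr=30)
E
```

```text
time: 11.15
tool_pos: [564.9, -117.7, 107.2]
tcp_rot: [-90.0, 0.0, -103.9]
ft_force: [-0.3, 1.9, 6.8]
finger_gap: 38.7
t 11.15 pos [ 564.9 -117.7  107.2] rot [ -89.98    0.   -103.89] F [-0.3  1.9  6.8] T [ 0.32   0.05  -0.139] gap 38.7 q [-16.9   8.3  95.9   0.   75.8  -3. ]
time: 12.52
tool_pos: [565.4, -117.7, 107.2]
tcp_rot: [-89.9, -0.0, -60.3]
ft_force: [3.1, 2.0, 4.7]
finger_gap: 39.3
t 12.575 pos [ 565.4 -117.6  107.2] rot [-8.993e+01 -5.000e-02 -6.030e+01] F [3.1 2.  5.1] T [ 0.419 -0.635  0.083] gap 38.9 q [-16.9   8.3  95.9   0.   75.7 -46.6]
    side area 6 [287.2 213.7] z 117 r 30.3 deg 210.0 num 58.3
    side area 6 [287.2 213.7] z 151 r 67.2 deg 220.6 num 61.3
```

View pics/s10.png

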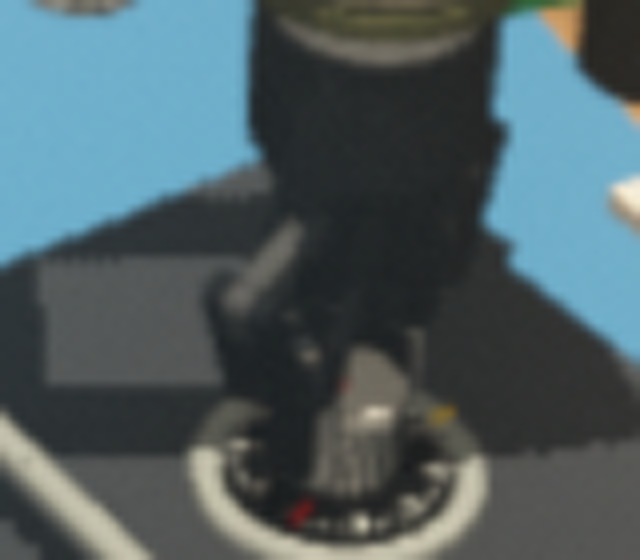

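The dial is at 58: the gripper turn gives 58.2, and the red mark at crop (300,513) reads 58.3. Now right again with a lighter grip of 25 N. First I'll go to about 54.3, then in 0.02 rad steps, stopping on a rise in the vertical torque above the running 0.12–0.2 N m.

```bash
cat > chk.py <<'E'
import sys
from bench import sense
s=sense(); T=s["wrist_torque"][2]; y=s["tcp_rot"][2]
print("t %.2f yaw %.2f num %.2f Tz %.3f gap %.1f"%(s["time"],y,(209.4+(y+60.3))/3.6,T,s["finger_gap"]))
sys.exit(1 if T>0.27 else 0)
E
python3 -m crank '[[0,0,0,0,0.02,0,1],[0,0,0,0,0.05,0,1],[0,0,0,0,0.08,0,1],[0,0,0,0,0.11,0,1],[0,0,0,0,0.14,0,1],[0,0,0,0,0.17,0,1],[0,0,0,0,0.2,0,1],[0,0,0,0,0.22,0,1],[0,0,0,0,0.235,0,1]]' 25 >/dev/null && python3 chk.py &&
python3 -m crank '[[0,0,0,0,0.01,0,1],[0,0,0,0,0.02,0,1]]' >/dev/null && python3 chk.py &&
python3 -m crank '[[0,0,0,0,0.01,0,1],[0,0,0,0,0.02,0,1]]' >/dev/null && python3 chk.py &&
python3 -m crank '[[0,0,0,0,0.01,0,1],[0,0,0,0,0.02,0,1]]' >/dev/null && python3 chk.py &&
python3 -m crank '[[0,0,0,0,0.01,0,1],[0,0,0,0,0.02,0,1]]' >/dev/null && python3 chk.py &&
python3 -m crank '[[0,0,0,0,0.01,0,1],[0,0,0,0,0.02,0,1]]' >/dev/null && python3 chk.py &&
python3 -m crank '[[0,0,0,0,0.01,0,1],[0,0,0,0,0.02,0,1]]' >/dev/null && python3 chk.py
python3 - <<'E'
from h import *
p,d=snapshot("side"); st(); np.save("pics/s11.npy",p); redang(p,thr=30)
E
```

```text
t 13.70 yaw -73.80 num 54.42 Tz 0.225 gap 38.9
t 13.95 yaw -74.93 num 54.10 Tz 0.168 gap 38.9
t 14.20 yaw -76.07 num 53.79 Tz 0.142 gap 38.6
t 14.45 yaw -77.22 num 53.47 Tz 0.191 gap 39.0
t 14.70 yaw -78.37 num 53.15 Tz 0.172 gap 39.2
t 14.95 yaw -79.51 num 52.83 Tz 0.195 gap 39.0
t 15.20 yaw -80.66 num 52.51 Tz 0.156 gap 38.9
t 15.25 pos [ 565.2 -117.7  107.2] rot [-8.995e+01 -2.000e-02 -8.069e+01] F [2.8 2.1 5.8] T [ 0.358 -0.398  0.068] gap 39.2 q [-16.9   8.3  95.9   0.   75.7 -26.2]
    side area 4 [290.7 198.2] z 117 r 36.0 deg 54.7 num 15.2
    side area 4 [290.7 198.2] z 151 r 6.4 deg 192.8 num 53.6
    side area 9 [283.6 212.1] z 117 r 30.4 deg 189.0 num 52.5
    side area 9 [283.6 212.1] z 151 r 64.1 deg 211.8 num 58.8
```

The running torque is about 0.17 N m, and the red mark reads 52.5, the same as the gripper. I'll go on in the same steps, each one guarded.

```bash
python3 -m crank '[[0,0,0,0,0.01,0,1],[0,0,0,0,0.02,0,1]]' >/dev/null && python3 chk.py &&
python3 -m crank '[[0,0,0,0,0.01,0,1],[0,0,0,0,0.02,0,1]]' >/dev/null && python3 chk.py &&
python3 -m crank '[[0,0,0,0,0.01,0,1],[0,0,0,0,0.02,0,1]]' >/dev/null && python3 chk.py &&
python3 -m crank '[[0,0,0,0,0.01,0,1],[0,0,0,0,0.02,0,1]]' >/dev/null && python3 chk.py &&
python3 -m crank '[[0,0,0,0,0.01,0,1],[0,0,0,0,0.02,0,1]]' >/dev/null && python3 chk.py &&
python3 -m crank '[[0,0,0,0,0.01,0,1],[0,0,0,0,0.02,0,1]]' >/dev/null && python3 chk.py &&
python3 -m crank '[[0,0,0,0,0.01,0,1],[0,0,0,0,0.02,0,1]]' >/dev/null && python3 chk.py &&
python3 -m crank '[[0,0,0,0,0.01,0,1],[0,0,0,0,0.02,0,1]]' >/dev/null && python3 chk.py &&
python3 -m crank '[[0,0,0,0,0.01,0,1],[0,0,0,0,0.02,0,1]]' >/dev/null && python3 chk.py &&
python3 -m crank '[[0,0,0,0,0.01,0,1],[0,0,0,0,0.02,0,1]]' >/dev/null && python3 chk.py &&
python3 -m crank '[[0,0,0,0,0.01,0,1],[0,0,0,0,0.02,0,1]]' >/dev/null && python3 chk.py &&
python3 -m crank '[[0,0,0,0,0.01,0,1],[0,0,0,0,0.02,0,1]]' >/dev/null && python3 chk.py &&
python3 -m crank '[[0,0,0,0,0.01,0,1],[0,0,0,0,0.02,0,1]]' >/dev/null && python3 chk.py &&
python3 -m crank '[[0,0,0,0,0.01,0,1],[0,0,0,0,0.02,0,1]]' >/dev/null && python3 chk.py &&
python3 -m crank '[[0,0,0,0,0.01,0,1],[0,0,0,0,0.02,0,1]]' >/dev/null && python3 chk.py &&
python3 -m crank '[[0,0,0,0,0.01,0,1],[0,0,0,0,0.02,0,1]]' >/dev/null && python3 chk.py; echo rc $?
```

```text
t 15.50 yaw -81.80 num 52.19 Tz 0.102 gap 38.7
t 15.75 yaw -82.95 num 51.87 Tz 0.197 gap 39.0
t 16.00 yaw -84.10 num 51.56 Tz 0.134 gap 38.9
t 16.25 yaw -85.24 num 51.24 Tz 0.199 gap 39.0
t 16.50 yaw -86.39 num 50.92 Tz 0.177 gap 38.4
t 16.75 yaw -87.54 num 50.60 Tz 0.195 gap 38.9
t 17.00 yaw -88.68 num 50.28 Tz 0.163 gap 39.0
t 17.25 yaw -89.83 num 49.96 Tz 0.180 gap 39.0
t 17.50 yaw -90.97 num 49.65 Tz 0.155 gap 38.7
t 17.75 yaw -92.12 num 49.33 Tz 0.140 gap 38.9
t 18.00 yaw -93.26 num 49.01 Tz 0.192 gap 39.0
t 18.25 yaw -94.41 num 48.69 Tz 0.118 gap 39.2
t 18.50 yaw -95.56 num 48.37 Tz 0.066 gap 38.9
t 18.75 yaw -96.71 num 48.05 Tz -0.015 gap 38.9
t 19.00 yaw -97.85 num 47.74 Tz 0.118 gap 38.6
t 19.25 yaw -99.00 num 47.42 Tz 0.071 gap 38.8
rc 0
```

The torque dropped after 48.7 instead of rising, so I'll look at whether the dial still follows the fingers before going on.

Run:
```python
from h import *
p,d=snapshot("side"); st(); np.save("pics/s12.npy",p); crop("pics/s12.npy",250,150,80,70,8,"pics/s12.png"); redang(p,thr=30)
```

```text
t 19.3 pos [ 565.  -117.7  107.2] rot [-8.997e+01 -1.000e-02 -9.903e+01] F [2.  2.1 7. ] T [ 0.297 -0.174  0.016] gap 38.7 q [-16.9   8.3  95.9  -0.   75.7  -7.8]
    side area 8 [289.8 197.8] z 117 r 38.0 deg 58.4 num 16.2
    side area 8 [289.8 197.8] z 151 r 7.2 deg 168.4 num 46.8
    side area 14 [281.1 209.9] z 117 r 30.9 deg 169.3 num 47.0
    side area 14 [281.1 209.9] z 151 r 59.8 deg 203.5 num 56.5
```

View pics/s12.png

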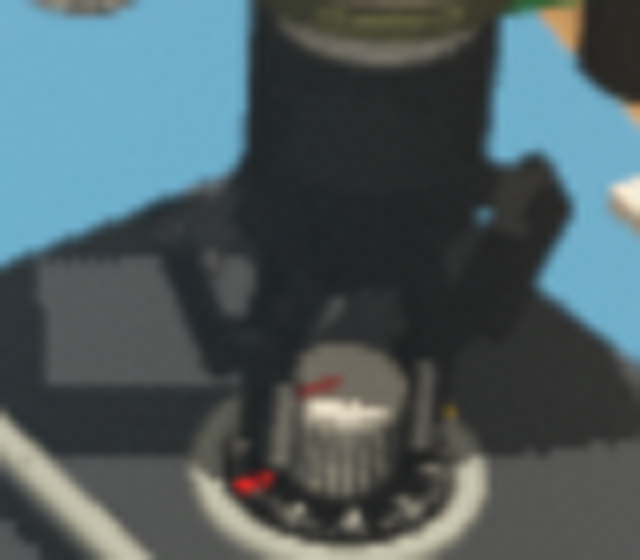

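The dial follows (red mark at crop (252,483) reads 47.0, fingers say 47.4), so it hasn't stopped and the dip is just variation in the reading. I'll tighten the guard to 0.25 N m and continue.

```bash
sed -i 's/T>0.27/T>0.25/' chk.py
python3 -m crank '[[0,0,0,0,0.01,0,1],[0,0,0,0,0.02,0,1]]' >/dev/null && python3 chk.py &&
python3 -m crank '[[0,0,0,0,0.01,0,1],[0,0,0,0,0.02,0,1]]' >/dev/null && python3 chk.py &&
python3 -m crank '[[0,0,0,0,0.01,0,1],[0,0,0,0,0.02,0,1]]' >/dev/null && python3 chk.py &&
python3 -m crank '[[0,0,0,0,0.01,0,1],[0,0,0,0,0.02,0,1]]' >/dev/null && python3 chk.py &&
python3 -m crank '[[0,0,0,0,0.01,0,1],[0,0,0,0,0.02,0,1]]' >/dev/null && python3 chk.py &&
python3 -m crank '[[0,0,0,0,0.01,0,1],[0,0,0,0,0.02,0,1]]' >/dev/null && python3 chk.py &&
python3 -m crank '[[0,0,0,0,0.01,0,1],[0,0,0,0,0.02,0,1]]' >/dev/null && python3 chk.py &&
python3 -m crank '[[0,0,0,0,0.01,0,1],[0,0,0,0,0.02,0,1]]' >/dev/null && python3 chk.py; echo rc $?
python3 - <<'E'
from h import *
p,d=snapshot("side"); st(); np.save("pics/s13.npy",p); crop("pics/s13.npy",250,150,80,70,8,"pics/s13.png"); redang(p,thr=30)
E
```

```text
t 19.55 yaw -100.14 num 47.10 Tz 0.167 gap 38.8
t 19.80 yaw -101.29 num 46.78 Tz 0.101 gap 38.5
t 20.05 yaw -102.44 num 46.46 Tz 0.094 gap 39.0
t 20.30 yaw -103.58 num 46.14 Tz 0.097 gap 39.0
t 20.55 yaw -104.72 num 45.83 Tz 0.189 gap 38.8
t 20.80 yaw -105.87 num 45.51 Tz 0.232 gap 39.2
t 21.05 yaw -107.00 num 45.19 Tz 0.294 gap 38.9
rc 1
t 21.1 pos [ 564.9 -117.7  107.2] rot [-8.9980e+01 -1.0000e-02 -1.0704e+02] F [0.7 2.8 6.3] T [ 0.312 -0.12   0.243] gap 38.7 q [-16.9   8.3  95.9  -0.   75.8   0.2]
    side area 8 [289.  197.5] z 117 r 39.2 deg 61.5 num 17.1
    side area 8 [289.  197.5] z 151 r 8.9 deg 157.4 num 43.7
    side area 15 [280.6 208.9] z 117 r 30.7 deg 161.8 num 44.9
    side area 15 [280.6 208.9] z 151 r 57.3 deg 200.6 num 55.7
```

The torque rose over three steps to 0.294 and stays at 0.243 when held, where before it relaxed to 0.02–0.07 when held. That looks like the stop near 45. One very small step of 0.008 rad should confirm it, with margin to the 0.5 N m limit.

```bash
python3 -m crank '[[0,0,0,0,0.004,0,1],[0,0,0,0,0.008,0,1]]' >/dev/null ; python3 chk.py
python3 -m crank '[[0,0,0,0,0,0,1]]' >/dev/null ; python3 chk.py
python3 -m crank '[[0,0,0,0,0,0,1]]' >/dev/null ; python3 chk.py
python3 - <<'E'
from h import *
p,d=snapshot("side"); st(); np.save("pics/s14.npy",p); crop("pics/s14.npy",250,150,80,70,8,"pics/s14.png"); redang(p,thr=30)
E
```

```text
t 21.35 yaw -107.45 num 45.07 Tz 0.340 gap 38.6
t 21.48 yaw -107.45 num 45.07 Tz 0.269 gap 39.5
t 21.60 yaw -107.45 num 45.07 Tz 0.224 gap 38.7
t 21.65 pos [ 564.9 -117.7  107.2] rot [-8.9980e+01 -1.0000e-02 -1.0745e+02] F [-0.2  2.4  7.2] T [ 0.274 -0.069  0.294] gap 38.7 q [-16.9   8.3  95.9  -0.   75.8   0.6]
    side area 8 [289.  197.5] z 117 r 39.2 deg 61.5 num 17.1
    side area 8 [289.  197.5] z 151 r 8.9 deg 157.5 num 43.7
    side area 11 [280.6 208.9] z 117 r 30.5 deg 161.3 num 44.8
    side area 11 [280.6 208.9] z 151 r 57.0 deg 200.6 num 55.7
```

View pics/s14.png

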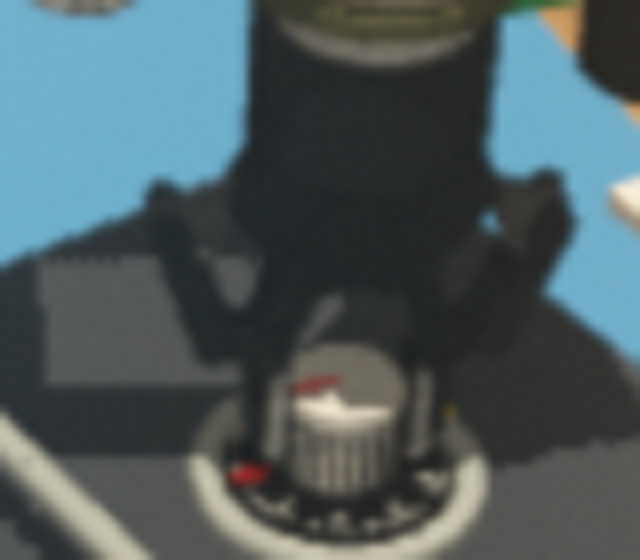

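The held torque stays around 0.27 N m with no relaxation, and the red mark stays at 44.8–44.9, so the dial is up against the bolt. I'll press once more by a hair (0.006 rad) to see whether the torque climbs steeply, well under 0.5.

```bash
python3 -m crank '[[0,0,0,0,0.003,0,1],[0,0,0,0,0.006,0,1]]' >/dev/null ; python3 chk.py
python3 -m crank '[[0,0,0,0,0,0,1]]' >/dev/null ; python3 chk.py
python3 -m crank '[[0,0,0,0,0,0,1]]' >/dev/null ; python3 chk.py
```

```text
t 21.90 yaw -107.79 num 44.98 Tz 0.292 gap 38.8
t 22.02 yaw -107.79 num 44.98 Tz 0.295 gap 38.5
t 22.15 yaw -107.79 num 44.98 Tz 0.290 gap 38.9
```

The torque holds steady at 0.29 N m, so the dial is standing on its stop at about 45. Letting go of it and rising clear.

```bash
python3 -m crank '[[0,0,0,0,0,0,0],[0,0,0,0,0,0,0],[0,0,0,0,0,0,0],[0,0,0,0,0,0,0],[0,-5,0,0,0,0,0],[0,-15,0,0,0,0,0],[0,-27,0,0,0,0,0],[0,-38,0,0,0,0,0],[0,-44,0,0,0,0,0],[0,-45,0,0,0,0,0]]' 40
python3 - <<'E'
from h import *
p,d=snapshot("side"); st(); np.save("pics/s15.npy",p); crop("pics/s15.npy",230,140,100,90,7,"pics/s15.png"); redang(p,thr=30)
go([457.9,-143.3,152],-76.5)
E
```

```text
time: 23.4
tool_pos: [565.2, -117.8, 152.5]
tcp_rot: [-89.9, 0.0, -107.8]
ft_force: [0.0, -0.7, -0.4]
finger_gap: 85.1
t 23.45 pos [ 564.9 -117.8  152. ] rot [ -89.97    0.   -107.82] F [ 0.1 -0.1 -0. ] T [-0.003 -0.043  0.002] gap 85.3 q [-16.9   6.1  93.5   0.   80.4   1. ]
    side area 11 [289.2 197.6] z 117 r 39.0 deg 60.7 num 16.9
    side area 11 [289.2 197.6] z 151 r 8.4 deg 159.3 num 44.3
    side area 14 [281.1 209. ] z 117 r 29.6 deg 163.0 num 45.3
    side area 14 [281.1 209. ] z 151 r 56.9 deg 201.8 num 56.0
shift [ 57.1   0.  -94.1] turn [-5.000e-04 -5.466e-01  1.000e-04]
```

View pics/s15.png

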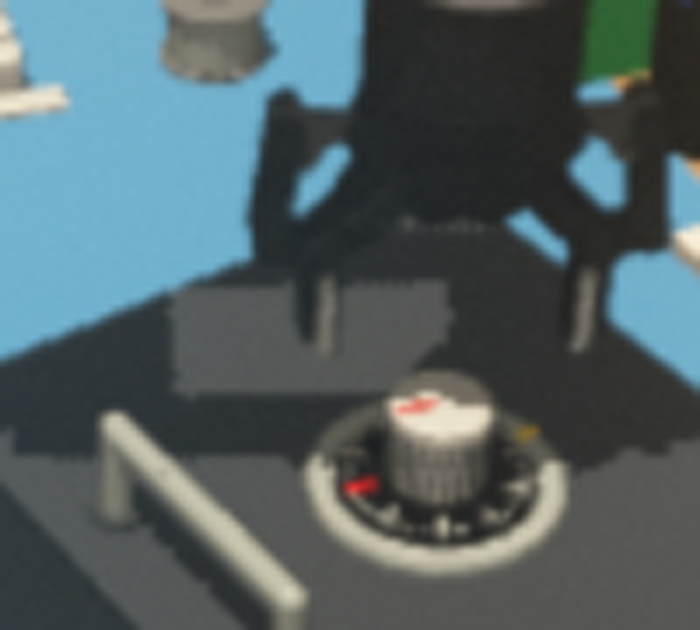

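The dial is free and stands at about 45.3 (red mark at crop (362,487)). Moving over the handle, turning back to yaw -76.5°.

```bash
python3 -m crank '[[6,0,-10,0,-0.06,0,0],[16,0,-26,0,-0.15,0,0],[28,0,-46,0,-0.27,0,0],[41,0,-68,0,-0.39,0,0],[51,0,-84,0,-0.49,0,0],[56,0,-92,0,-0.54,0,0],[57,0,-94,0,-0.547,0,0],[57,0,-94,0,-0.547,0,0]]' 40
python3 - <<'E'
from h import *
p,d=snapshot("side"); st(); np.save("pics/s16.npy",p); crop("pics/s16.npy",215,140,100,100,6,"pics/s16.png")
go([457.9,-143.3,118],-76.5)
P=cloud("side",d); m=(P[...,2]>147)&(P[...,2]<162)&(P[...,0]<485)&(P[...,0]>430)&(abs(P[...,1]+143)<65); Q=P[m]; print("bar pts",len(Q),Q.mean(0).round(1),Q[:,2].max())
E
```

```text
time: 24.45
tool_pos: [457.9, -143.1, 151.5]
tcp_rot: [-90.0, 0.0, -76.5]
ft_force: [0.3, -0.2, 0.2]
finger_gap: 85.2
t 24.5 pos [ 458.  -143.1  151.6] rot [-9.000e+01  1.000e-02 -7.653e+01] F [0.1 0.7 0.1] T [ 0.012 -0.017  0.011] gap 85.5 q [-23.5  -9.2 108.5   0.   80.7 -37. ]
shift [ 0.2 33.6 -0.2] turn [ 0.0001 -0.0005 -0.0002]
bar pts 181 [ 459.2 -150.7  155.1] 159.91043044933878
```

View pics/s16.png

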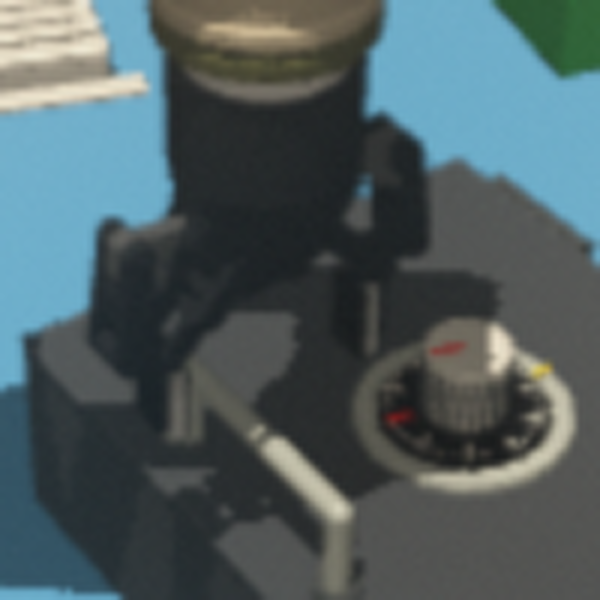

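The open jaws straddle the bar (bar middle about crop (270,450), fingers at crop (185,430) and (370,350)). Descending 34 mm and closing on the bar at 60 N.

```bash
python3 -m crank '[[0,4,0,0,0,0,0],[0,12,0,0,0,0,0],[0,21,0,0,0,0,0],[0,29,0,0,0,0,0],[0,33.5,0,0,0,0,0],[0,33.5,0,0,0,0,0.4],[0,33.5,0,0,0,0,0.7],[0,33.5,0,0,0,0,1],[0,33.5,0,0,0,0,1],[0,33.5,0,0,0,0,1],[0,33.5,0,0,0,0,1],[0,33.5,0,0,0,0,1]]' 60
python3 - <<'E'
from h import *
p,d=snapshot("side"); st(); np.save("pics/s17.npy",p); crop("pics/s17.npy",215,140,100,100,6,"pics/s17.png")
E
```

```text
time: 26.0
tool_pos: [458.3, -143.2, 118.6]
tcp_rot: [-89.9, -0.0, -76.5]
ft_force: [0.1, 1.5, 3.2]
finger_gap: 9.8
t 26.05 pos [ 458.3 -143.3  118.6] rot [-8.995e+01 -2.000e-02 -7.648e+01] F [1.2 2.2 3.2] T [ 0.214 -0.287 -0.065] gap 10.0 q [-23.5  -7.5 110.6   0.   76.9 -37. ]
```

View pics/s17.png

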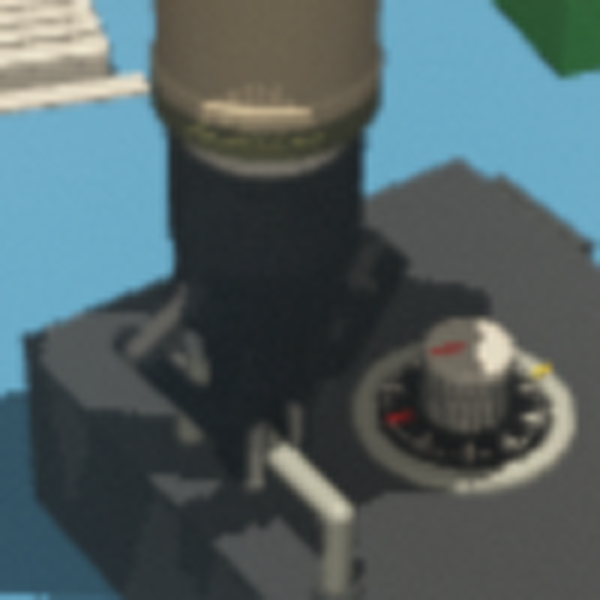

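The bar is held (gap 10 mm under 60 N). I'll work out the arc for the bar (radius 240 mm, starting at 11.3° above the hinge) and try a small lift first, watching the force.

```bash
python3 - <<'E'
import numpy as np
r=np.hypot(235,47); f0=np.arctan2(47,235)
def d(a,b): 
    a,b=f0+np.radians(a),f0+np.radians(b); return -r*(np.sin(b)-np.sin(a)), r*(np.cos(a)-np.cos(b))
print("from 0:",[(t,)+tuple(np.round(d(0,t),1)) for t in(0.5,1,1.5,2,3,4)])
E
python3 -m crank '[[0,-1,0.2,0,0,0,1],[0,-2.1,0.4,0,0,0,1]]'
python3 -m crank '[[0,-1,0.2,0,0,0,1],[0,-2,0.4,0,0,0,1]]'
python3 -c "
from h import *
st()"
```

```text
from 0: [(0.5, np.float64(-2.0), np.float64(0.4)), (1, np.float64(-4.1), np.float64(0.9)), (1.5, np.float64(-6.1), np.float64(1.3)), (2, np.float64(-8.2), np.float64(1.8)), (3, np.float64(-12.2), np.float64(2.8)), (4, np.float64(-16.3), np.float64(3.9))]
time: 26.3
tool_pos: [458.2, -143.2, 118.9]
tcp_rot: [-90.0, -0.0, -76.5]
ft_force: [11.3, -2.9, -12.7]
finger_gap: 9.7
time: 26.55
tool_pos: [458.5, -143.1, 120.6]
tcp_rot: [-90.0, 0.0, -76.5]
ft_force: [10.3, -2.9, -13.6]
finger_gap: 9.7
t 26.55 pos [ 458.5 -143.1  120.6] rot [-90.02   0.   -76.48] F [ 10.3  -2.9 -13.6] T [-0.48  -1.565  0.027] gap 9.7 q [-23.4  -7.5 110.3  -0.   77.2 -37. ]
```

```bash
python3 -m crank '[[0,-1.5,0.3,0,0,0,1],[0,-3,0.7,0,0,0,1]]'
python3 -m crank '[[0,-1.5,0.3,0,0,0,1],[0,-3,0.8,0,0,0,1]]'
python3 -m crank '[[0,-1.5,0.3,0,0,0,1],[0,-3,0.8,0,0,0,1],[0,-3,0.8,0,0,0,1]]'
python3 - <<'E'
from h import *
p,d=snapshot("side"); st(); np.save("pics/s18.npy",p); crop("pics/s18.npy",205,150,160,140,5,"pics/s18.png")
E
```

```text
time: 26.8
tool_pos: [459.1, -143.0, 123.5]
tcp_rot: [-90.0, 0.0, -76.5]
ft_force: [9.6, -3.0, -13.4]
finger_gap: 10.1
time: 27.05
tool_pos: [459.7, -142.8, 126.4]
tcp_rot: [-90.1, 0.0, -76.5]
ft_force: [10.1, -4.2, -14.1]
finger_gap: 9.6
time: 27.42
tool_pos: [460.4, -142.6, 129.4]
tcp_rot: [-90.1, 0.0, -76.5]
ft_force: [9.0, -2.8, -12.1]
finger_gap: 10.1
t 27.475 pos [ 460.4 -142.7  129.4] rot [-9.007e+01  1.000e-02 -7.649e+01] F [  9.3  -3.2 -12.5] T [-0.592 -1.125  0.004] gap 10.1 q [-23.3  -7.7 109.5  -0.   78.2 -36.8]
```

View pics/s18.png

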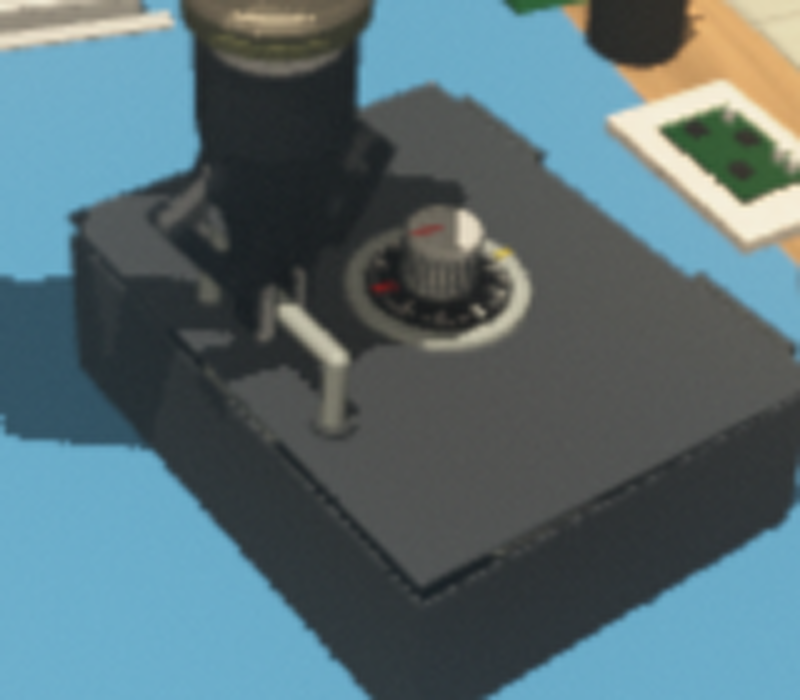

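The lid is unlocked and opening: the front gap is visible at crop (350,530), the force is a steady 13 N and the bar is 10.8 mm up. Computing the rest of the arc.

Run:
```python
import numpy as np
r=np.hypot(235,47); f0=np.arctan2(47,235)
def d(a,b): 
    a,b=f0+np.radians(a),f0+np.radians(b); return [round(float(-r*(np.sin(b)-np.sin(a))),1), round(float(r*(np.cos(a)-np.cos(b))),1)]
print("A",[d(3.2,t) for t in (4.2,6,8.4,11,13.6,16.2,18.8,21.4,24,26.6,29.2,31.8)])
print("B",[d(31.8,t) for t in (34.4,37,39.6,42.2,44.8,47.4,50,52.6,55.2,57.4,59,60.3)])
```

```text
A [[-4.0, 1.1], [-11.3, 3.2], [-20.8, 6.4], [-30.9, 10.3], [-40.9, 14.7], [-50.7, 19.5], [-60.2, 24.7], [-69.5, 30.4], [-78.5, 36.4], [-87.2, 42.9], [-95.6, 49.8], [-103.7, 57.1]]
B [[-7.8, 7.6], [-15.2, 15.6], [-22.2, 23.8], [-28.9, 32.4], [-35.2, 41.3], [-41.0, 50.5], [-46.5, 59.9], [-51.5, 69.6], [-56.0, 79.4], [-59.5, 87.9], [-61.9, 94.2], [-63.6, 99.4]]
```

```bash
python3 -m crank '[[0,-4,1.1,0,0,0,1],[0,-11.3,3.2,0,0,0,1],[0,-20.8,6.4,0,0,0,1],[0,-30.9,10.3,0,0,0,1],[0,-40.9,14.7,0,0,0,1],[0,-50.7,19.5,0,0,0,1],[0,-60.2,24.7,0,0,0,1],[0,-69.5,30.4,0,0,0,1],[0,-78.5,36.4,0,0,0,1],[0,-87.2,42.9,0,0,0,1],[0,-95.6,49.8,0,0,0,1],[0,-103.7,57.1,0,0,0,1]]' 60
python3 - <<'E'
from h import *
p,d=snapshot("side"); st(); np.save("pics/s19.npy",p); crop("pics/s19.npy",205,110,160,150,5,"pics/s19.png")
a=np.array(sense()["tool_pos"])-[458.3,-143.2,118.6]; dx=a[0]*.9724+a[1]*.2334; dz=a[2]; print("dx,dz,side",dx,dz,-a[0]*.2334+a[1]*.9724,"theta",np.degrees(np.arctan2(47+dz,235-dx))-11.31,"r",np.hypot(47+dz,235-dx))
E
```

```text
time: 28.98
tool_pos: [511.5, -130.4, 232.6]
tcp_rot: [-90.7, 0.1, -76.6]
ft_force: [-18.3, -6.6, 1.3]
finger_gap: 10.4
t 29.025 pos [ 513.  -130.1  234.2] rot [-9.054e+01  8.000e-02 -7.657e+01] F [-16.1  -1.9   4.8] T [-0.558  3.27   0.042] gap 10.0 q [-19.6  -3.4  94.5  -0.2  89.4 -33. ]
dx,dz,side 56.23617026604478 115.56919651983043 0.012358339445123434 theta 30.97362401860383 r 241.63040056717568
```

View pics/s19.png

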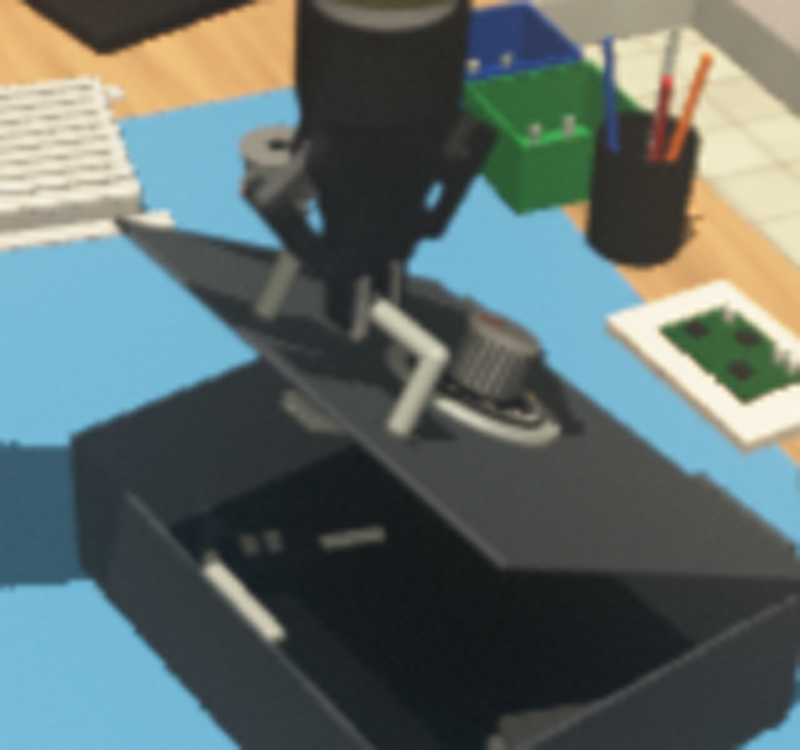

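The lid is at about 31° (front edge at crop (120,225)–(510,565)), with the bar held and moderate force. Continuing the arc to about 60°.

```bash
python3 -m crank '[[0,-7.8,7.6,0,0,0,1],[0,-15.2,15.6,0,0,0,1],[0,-22.2,23.8,0,0,0,1],[0,-28.9,32.4,0,0,0,1],[0,-35.2,41.3,0,0,0,1],[0,-41,50.5,0,0,0,1],[0,-46.5,59.9,0,0,0,1],[0,-51.5,69.6,0,0,0,1],[0,-56,79.4,0,0,0,1],[0,-59.5,87.9,0,0,0,1],[0,-61.9,94.2,0,0,0,1],[0,-63.6,99.4,0,0,0,1]]' 60
python3 - <<'E'
from h import *
p,d=snapshot("side"); st(); np.save("pics/s20.npy",p); np.save("pics/s20d.npy",d); crop("pics/s20.npy",205,90,160,150,5,"pics/s20.png")
a=np.array(sense()["tool_pos"])-[458.3,-143.2,118.6]; dx=a[0]*.9724+a[1]*.2334; dz=a[2]; print("dx,dz,side",dx,dz,-a[0]*.2334+a[1]*.9724,"theta",np.degrees(np.arctan2(47+dz,235-dx))-11.31,"r",np.hypot(47+dz,235-dx))
E
```

```text
time: 30.52
tool_pos: [611.3, -106.6, 301.5]
tcp_rot: [-90.1, -0.1, -76.5]
ft_force: [-15.4, 0.6, 19.5]
finger_gap: 9.5
t 30.575 pos [ 612.  -106.5  301.7] rot [-9.006e+01 -8.000e-02 -7.653e+01] F [-13.9  -0.3  18.4] T [0.054 2.365 0.004] gap 9.6 q [-14.5   9.7  73.9  -0.1  96.4 -28. ]
dx,dz,side 158.06391743861204 183.14143453141165 -0.1831171543512582 theta 60.205262876236105 r 242.6607522614004
```

View pics/s20.png

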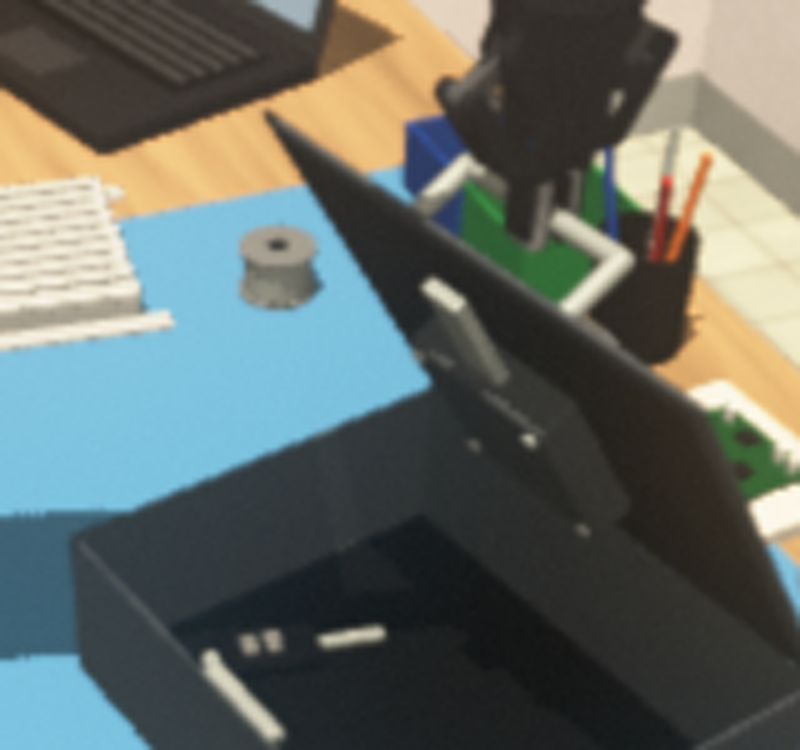

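The lid stands near 60° (by the arc 60.2°). About 20 N of radial load is left on the tool, so I'll ease it by moving 3 mm outward, then measure the lid angle by itself before letting go.

```bash
python3 -m crank '[[0,-1,-0.3,0,0,0,1],[0,-2,-0.7,0,0,0,1],[0,-3,-1,0,0,0,1],[0,-3,-1,0,0,0,1]]' 40
python3 - <<'E'
from h import *
p,d=snapshot("side"); st(); np.save("pics/s21.npy",p); P=cloud("side",d)
o=np.array([564.6,-117.4])+125*np.array([.972,.2344]); ex=np.array([.9723,.2336]); ey=np.array([-.2336,.9723])
L=P[...,:2]-o; a=L@ex; b=L@ey; z=P[...,2]-105
# lid underside: points with a<0, ratio near 60deg, away from lock case (|b|>70)
m=(a<-15)&(a>-150)&(z>40)&(z<230)&(abs(b)>75)&(abs(b)<155)&(d>0)
for k in(-1,1):
    mm=m&(np.sign(b)==k); 
    if mm.sum()<10: print(k,mm.sum()); continue
    A=np.c_[z[mm],np.ones(mm.sum())]; y=a[mm]
    for _ in range(4):
        c=np.linalg.lstsq(A,y,rcond=None)[0]; r=abs(A@c-y); g=r<6; A,y=A[g],y[g]
    print("side",k,"n",len(y),"slope angle",np.degrees(np.arctan2(1,-c[0])),"x at hinge",c[1])
E
```

```text
time: 31.08
tool_pos: [611.9, -106.5, 301.8]
tcp_rot: [-90.0, -0.0, -76.5]
ft_force: [-1.1, -1.0, 5.5]
finger_gap: 9.9
t 31.125 pos [ 611.9 -106.5  301.8] rot [-9.002e+01 -3.000e-02 -7.650e+01] F [-0.7 -0.5  4.9] T [-0.161  0.273 -0.069] gap 9.5 q [-14.6   9.7  73.9  -0.   96.4 -28.1]
side -1 n 860 slope angle 60.37721996674461 x at hinge -1.4310334915595335
side 1 n 391 slope angle 60.69200800023534 x at hinge -2.693213026551495
```

The depth fit of the lid gives 60.4–60.7°, and the load on the tool is now only 5 N. Opening the fingers just a little (to about 22 mm).

```bash
python3 -m crank '[[0,0,0,0,0,0,0.8],[0,0,0,0,0,0,0.75],[0,0,0,0,0,0,0.74],[0,0,0,0,0,0,0.74]]' 40
python3 - <<'E'
from h import *
p,d=snapshot("side"); st(); np.save("pics/s22.npy",p); crop("pics/s22.npy",265,90,80,70,8,"pics/s22.png")
E
```

```text
time: 31.62
tool_pos: [612.0, -106.1, 301.4]
tcp_rot: [-90.0, 0.0, -76.5]
ft_force: [-0.9, 0.4, -0.0]
finger_gap: 22.3
t 31.675 pos [ 612.  -106.1  301.5] rot [-9.001e+01  1.000e-02 -7.647e+01] F [-0.4 -0.4  0.1] T [0.008 0.024 0.043] gap 21.9 q [-14.6   9.7  73.9   0.   96.4 -28.1]
```

View pics/s22.png

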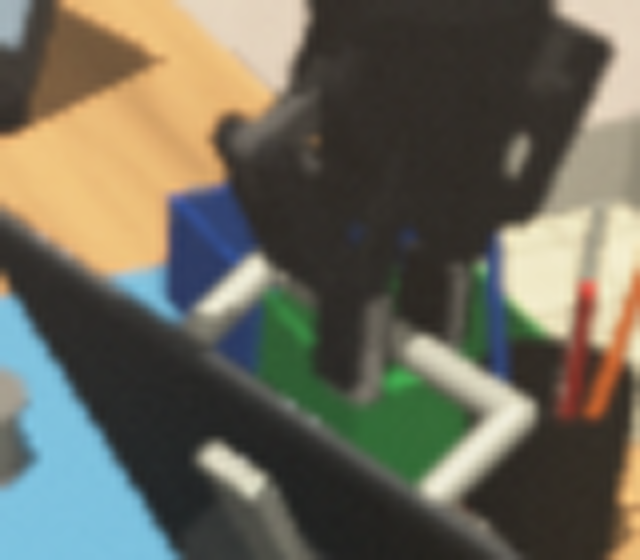

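The fingers are open to 22 mm on both sides of the bar with no force. Retreating straight up with the gap kept.

```bash
python3 -m crank '[[0,-4,0,0,0,0,0.74],[0,-12,0,0,0,0,0.74],[0,-24,0,0,0,0,0.74],[0,-38,0,0,0,0,0.74],[0,-54,0,0,0,0,0.74],[0,-70,0,0,0,0,0.74],[0,-85,0,0,0,0,0.74],[0,-96,0,0,0,0,0.74],[0,-100,0,0,0,0,0.74],[0,-100,0,0,0,0,0.74]]'
python3 - <<'E'
from h import *
p,d=snapshot("side"); st(); np.save("pics/s23.npy",p); cv2.imwrite("pics/s23.png",p[:,:,::-1]); P=cloud("side",d)
o=np.array([564.6,-117.4])+125*np.array([.972,.2344]); ex=np.array([.9723,.2336]); ey=np.array([-.2336,.9723])
L=P[...,:2]-o; a=L@ex; b=L@ey; z=P[...,2]-105
m=(a<-15)&(a>-150)&(z>40)&(z<230)&(abs(b)>75)&(abs(b)<155)&(d>0)
for k in(-1,1):
    mm=m&(np.sign(b)==k); A=np.c_[z[mm],np.ones(mm.sum())]; y=a[mm]
    for _ in range(4):
        c=np.linalg.lstsq(A,y,rcond=None)[0]; r=abs(A@c-y); g=r<6; A,y=A[g],y[g]
    print("side",k,"n",len(y),"lid angle",np.degrees(np.arctan2(1,-c[0])))
p,d=snapshot("top"); np.save("pics/t23.npy",p); cv2.imwrite("pics/t23.png",p[:,:,::-1])
# moved things: compare with first pictures
for n,f in(("side","pics/s23.npy"),("top","pics/t23.npy")):
    q=np.abs(np.load(f).astype(int)-np.load(f"pics/{n}0.npy").astype(int)).max(2)
    cv2.imwrite(f"pics/diff_{n}.png",np.clip(q*3,0,255).astype(np.uint8))
E
```

```text
time: 32.92
tool_pos: [612.1, -106.2, 401.5]
tcp_rot: [-90.0, 0.0, -76.5]
ft_force: [-1.2, 0.5, -0.3]
finger_gap: 22.1
t 32.975 pos [ 612.  -106.1  401. ] rot [-9.004e+01  2.000e-02 -7.648e+01] F [ 0.1  0.8 -0.2] T [-0.052 -0.027 -0.045] gap 22.1 q [-14.6  11.2  62.   -0.  106.9 -28.1]
side -1 n 865 lid angle 60.34853073817304
side 1 n 392 lid angle 60.69038762505587
```

View pics/s23.png

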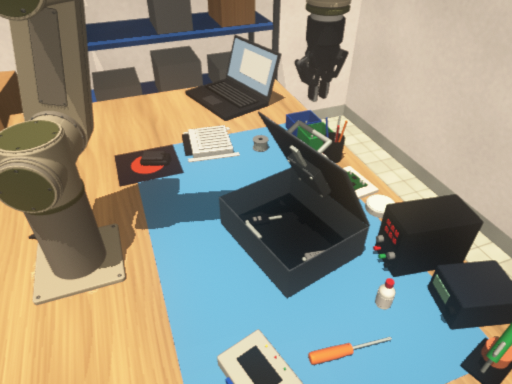

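View pics/t23.png

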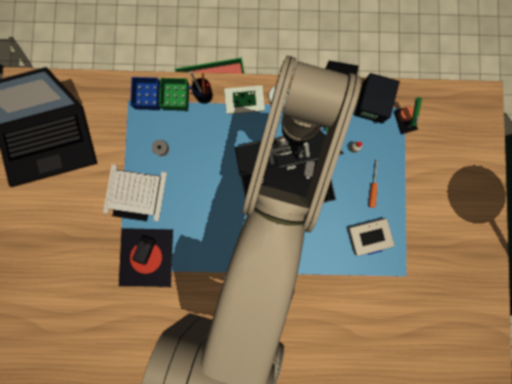

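View pics/diff_side.png

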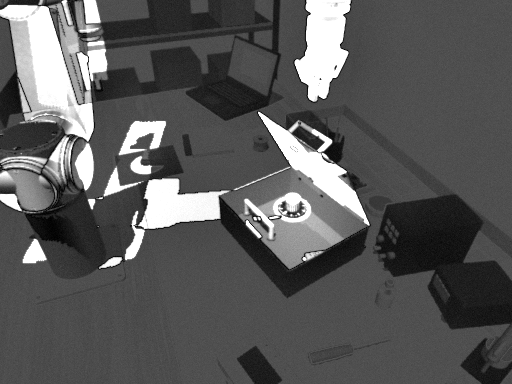

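The side view shows the lid standing open, with its free edge from about (262,115). The gripper is clear above it at about (318,90). The spool (261,143), flux bottle (386,293), screwdriver (345,352), programmer (257,360), ECU (210,142) and mouse (155,156) are where they were. The difference picture shows only the arm, shadows and the lid. Handing in.

Run:
```python
from h import *
st(); print(hand_in())
```

```text
t 33.025 pos [ 611.9 -106.1  400.8] rot [-9.006e+01  3.000e-02 -7.648e+01] F [-0.  -0.1  0.2] T [-0.012  0.063 -0.07 ] gap 22.3 q [-14.6  11.2  62.   -0.  106.9 -28.1]
the job is handed in; nothing more can be done
None
```

The safe is open: its lid stands at about 60.5°, the fingers have let go, and I handed the job in at 33 s of the 72 s allowed.

**Dial:** I turned it right from about 53.7 to 30, then left to 58, then slowly right until it stopped by itself at about 45. The gripper's turn gave 30.05 and 58.2. The red zero mark in the pictures gave 29.1 and 58.3. The torque peaked at 0.34 N m and held at about 0.29 N m at the stop, under the 0.5 N m limit. I then let go of the dial and raised the lid by its handle. I opened the fingers only to 22 mm there and backed straight up.

**Last checks:**
- **Lid:** the depth picture gave 60.3–60.7° after letting go, the same as before.
- **Robot:** the wrist force is zero and the gripper is 100 mm clear of the handle.
- **Bench:** comparing first and last side pictures shows no movement of the ECU, programmer, screwdriver, spool, flux bottle or mouse. The mouse lies partly in changed shadow, so I judged it by eye.

**What disagreed:**
- **TCP height:** the reported height is about 34.5 mm lower than the fingertips stand in the pictures. My first closing therefore shut on air above the knob, without touching anything. I measured the offset and allowed for it from then on.
- **Torque dip:** the turning torque dropped for a while around 48 on the last right turn. The picture showed the dial still following the fingers, so I carried on to the stop.

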